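Snap the pipe clips shut in the bench pliers and stock the tray

TASK

Swing the guard bar of the bench pliers fully open, then lay each pipe in turn in the pliers with its clip between the jaws, press the pliers' handle down until the clip clicks shut and stays shut, and lay the pipe in the blue tray. Close the clips only with the pliers. When all pipes lie in the tray, swing the guard bar fully closed again, and leave the other things on the table where they are.

Things in the scene. Friction and masses are not known exactly. Their poses are not given: they have to be found in the camera images.
- stand: dark steel bed (8 mm thick) of the bench pliers, fixed. Origin: at table height under the middle of the jaws; bed along x from -175 to 45 mm, y -50 to 50; +y to the pliers' hinge, -y to the handles. A pipe lies in it along x, clip at +x between the jaws: pipe origin at (-60, 0, 8) mm, axes parallel. Low guides beside the lower jaw: inner faces at y = +-45 mm, x +-25, tops z = 19 mm
- lower_jaw (a point): middle of the jaws, at (0, 0, 34) mm in the stand's frame: where the middle of the clip is when a pipe lies properly in the pliers (10 mm off does no harm)
- pliers (a joint): upper half of the pliers: 0 = sprung open, 0.50 = jaw flat on a closed clip, 0.52 = stop. Hinge at (0, 90, 53) mm of the stand. Pressed DOWN at the handle; springs back when let go (2 to 3 N at the handle, about 6 N while a clip snaps; then press on to about 15 N). Open, the jaw (30 mm wide along x) hangs 75 to 105 mm over the table above the clip's place: bring clips in under it along the bed from the stand's -x, not from above
- upper_handle (a point): top of the round rubber grip (20 mm) of the pliers' upper half, 225 mm from the hinge towards the stand's -y: press down here. Moves with the handle: from about (0, -96, 181) mm in the stand's frame when open to (0, -135, 76) when closed on a clip
- guard (a joint): angle of the quarter-turn guard bar: 0 = closed (pointing to the stand's +y, across the bed, in the way of any pipe), 1.571 = open (pointing to the stand's -x, beside the bed); turns anticlockwise from above as it opens, and stays where it is left (takes about 1 N at the grip)
- guard_grip (a point): point on the grey guard bar to take it by, 85 mm from its pivot, at mid-height of the bar: 47 mm above the table. The bar is 115 mm long from the pivot, 16 mm wide, 22 mm high (z = 36 to 58 mm)
- guard_pivot (a point): the guard bar's upright pivot axis, at the same height; in the stand's frame at (-100, -85, 47) mm
- tray: the open blue stock tray, fixed, 280 mm (x) by 240 mm (y), walls 50 mm high and 5 mm thick, floor 5 mm thick; origin under its centre at table height
- pipe1: steel pipe, 180 mm long, 22 mm thick, about 250 g, lying along its x axis, pipe axis 26 mm above the underside of its feet; origin under its middle at that underside. At x = 60 mm a black plastic snap clip, 26 mm long, y -39 to 29 mm, on a flat foot; at x = -75 mm a foot 14 mm long, 36 mm wide. Two or three alike are present
- pipe_grip1 (a point): where to take pipe 1: on its axis, at x = -15 mm, between clip and foot
- clip_point1 (a point): middle of the clip of pipe 1, on the pipe's axis at x = 60 mm
- clip1 (a joint): how far the clip's hinged flap on pipe 1 is closed: 0 = standing open (top edge 66 mm above the pipe's underside), 0.50 = closed (flat, top 45 mm above the underside). A spring opens it unless its catch has clicked, which happens at about 0.36; clicked it stays near 0.49
- pipe2: another such pipe (as pipe1)
- pipe_grip2 (a point): where to take pipe 2: on its axis, at x = -15 mm, between clip and foot
- clip_point2 (a point): middle of the clip of pipe 2, on the pipe's axis at x = 60 mm
- clip2 (a joint): how far the clip's hinged flap on pipe 2 is closed: 0 = standing open (top edge 66 mm above the pipe's underside), 0.50 = closed (flat, top 45 mm above the underside). A spring opens it unless its catch has clicked, which happens at about 0.36; clicked it stays near 0.49
- pipe3: another such pipe (as pipe1)
- pipe_grip3 (a point): where to take pipe 3: on its axis, at x = -15 mm, between clip and foot
- clip_point3 (a point): middle of the clip of pipe 3, on the pipe's axis at x = 60 mm
- clip3 (a joint): how far the clip's hinged flap on pipe 3 is closed: 0 = standing open (top edge 66 mm above the pipe's underside), 0.50 = closed (flat, top 45 mm above the underside). A spring opens it unless its catch has clicked, which happens at about 0.36; clicked it stays near 0.49
- barrel: bystander: finned aluminium engine barrel, 100 mm square, 90 mm high; origin under its centre
- oilcan: bystander: green can, 70 mm across, 160 mm high; origin under its centre
- partsbox: bystander: cardboard box 100 x 140 x 70 mm; origin under its centre
- hub: bystander: steel wheel hub 100 mm across, 56 mm high; origin under its centre
Not all that is in view belongs to the job. What is shaped like the pipe2 but pink or turquoise is not meant.

How it is judged (in metres and radians):
On the way, in this order (a step that is already met when the one before it is completed fails the run):
1. the guard bar is swung fully open (value of joint guard above 1.4 rad), for 0.2 s.
2. the clips of all pipes are clicked shut, the pliers' handle let up again (value of joint each of clip1, clip2, clip3 above 0.43 rad and value of joint pliers below 0.15 rad), for 0.2 s.
3. all pipes lie in the tray, the guard bar still open (x of pipe1 in the frame of tray between -0.1 and 0.1 m and y of pipe1 in the frame of tray between -0.11 and 0.11 m and z of each of pipe1, pipe2, pipe3 in the frame of tray below 0.06 m and angle between pipe1's own x axis and vertical between 1.2 and 1.94 rad and x of pipe2 in the frame of tray between -0.1 and 0.1 m and y of pipe2 in the frame of tray between -0.11 and 0.11 m and angle between pipe2's own x axis and vertical between 1.2 and 1.94 rad and x of pipe3 in the frame of tray between -0.1 and 0.1 m and y of pipe3 in the frame of tray between -0.11 and 0.11 m and angle between pipe3's own x axis and vertical between 1.2 and 1.94 rad and value of joint each of clip1, clip2, clip3 above 0.43 rad and value of joint guard above 0.8 rad), for 0.2 s.
At the end, for the whole second after the job is handed in: Each pipe lies level (0.37 rad) and still in the tray (origin within 100 mm in x and 110 mm in y of its centre, under 60 mm above its underside), its clip shut (above 0.43); guard bar closed (below 0.15 rad), pliers sprung open (below 0.15 rad) (all of step 2 and x of pipe1 in the frame of tray between -0.1 and 0.1 m and y of pipe1 in the frame of tray between -0.11 and 0.11 m and z of each of pipe1, pipe2, pipe3 in the frame of tray below 0.06 m and angle between pipe1's own x axis and vertical between 1.2 and 1.94 rad and x of pipe2 in the frame of tray between -0.1 and 0.1 m and y of pipe2 in the frame of tray between -0.11 and 0.11 m and angle between pipe2's own x axis and vertical between 1.2 and 1.94 rad and x of pipe3 in the frame of tray between -0.1 and 0.1 m and y of pipe3 in the frame of tray between -0.11 and 0.11 m and angle between pipe3's own x axis and vertical between 1.2 and 1.94 rad and linear speed of each of pipe1, pipe2, pipe3 below 0.03 m/s and value of joint guard below 0.15 rad); the robot touches nothing.
It fails at once if the clip of pipe 1 is pushed half-way shut other than by the pliers: away from the jaws or with the pliers up (value of joint clip1 between 0.12 and 0.32 rad and (distance between clip_point1 and lower_jaw above 0.05 m or z of upper_handle in the frame of pipe1 above 0.15 m)).
It fails at once if the clip of pipe 2 is pushed half-way shut other than by the pliers: away from the jaws or with the pliers up (value of joint clip2 between 0.12 and 0.32 rad and (distance between clip_point2 and lower_jaw above 0.05 m or z of upper_handle in the frame of pipe2 above 0.15 m)).
It fails at once if the clip of pipe 3 is pushed half-way shut other than by the pliers: away from the jaws or with the pliers up (value of joint clip3 between 0.12 and 0.32 rad and (distance between clip_point3 and lower_jaw above 0.05 m or z of upper_handle in the frame of pipe3 above 0.15 m)).
It fails at once if a bystander (barrel, oilcan, partsbox or hub) is pushed more than 40 mm (distance of any of barrel, oilcan, partsbox, hub from where it was at the start of the episode above 0.04 m).
Of pipe1, pipe2, pipe3 only 2 to 3 are there at a start; the rules pass over those that are not, and their reading is None.
At some moment in a run one of pipe1, pipe2, pipe3 may be knocked a few centimetres aside while the robot is not near it.
It also fails if it takes over 210 s, if anything falls off the work surface, if the arm or the gripper's body presses on something with over 40 N, if the wrist force passes 120 N, or if a joint passes its speed limit or range.

ROBOT

A 7-joint arm with a two-finger parallel gripper is mounted at the origin on the work surface. World frame = base frame: x ahead of the robot, y to its left, z up, the work surface at z = 0. Lengths are in mm, angles in rad, forces in N, time in s.
With the tool pointing down it reaches from about 400 to 925 mm from the base axis. Payload 4.1 kg.
Tool frame: the origin (TCP) lies midway between the tips of the shut fingers; the grasp point (between the pads) lies 19 mm behind it; z points along the fingers, y is the line along which they close (so a half turn about z gives the same grasp; the last joint's range is limited). The gripper opens to 85 mm and grips with 20 to 120 N. Pads are 22 mm wide; open, the fingers measure 114 mm over their backs; the gripper's body (76 mm by 85 mm) begins 54 mm behind the grasp point. The pads swing forward as they close: fully open they stand 13 mm farther back than shut.
Start: joints at [-1.222, 0.398, 0.045, 1.537, -0.019, 1.207, -0.051], TCP at [281.424, 585.956, 231.347] pointing down, gripper open.
Joint ranges: [-2.82, 2.82], [-0.49, 2.23], [-1.37, 1.46], [0, 2.46], [-1.36, 4.5], [0.23, 2], [-2.94, 2.94]. Speed limits (rad/s): [2.57, 2.57, 3.14, 3.14, 3.14, 3.14, 3.14].

INTERFACE

Orientations are given as a unit quaternion [x, y, z, w].
In Python, from plant import sensors, capture, arm, spotter gives the robot as it stands.
- The arm moves only by the shell command python3 -m pendant 'ROWS' [FORCE]. ROWS is JSON, a list of rows, each an object of numbers: "wx", "wy", "wz": the turn, a rotation vector about the tool's x, y, z in degrees; "x", "y", "z": the shift along the tool's x, y, z in cm; "fingers": the gripper's target within -1 to 1 (fully open at 1, half-way at 0, shut at -1). In form: [{"wx": .., "wy": .., "wz": .., "x": .., "y": .., "z": .., "fingers": ..}, ...]. A call has 1 to 10 rows; each row shifts and turns the commanded pose from where the row before left it, along the tool's axes as they then stand; what a row does not reach is not made up. A row lasts 1/12 s, in which the tool goes at most 41.7 mm and 7.16 degrees, less where a joint would pass 70% of its speed; a pose out of reach is approached as far as the arm can. A call is refused whole if a number of a shift passes 4.17 or a number of a turn 7.16, either way. A call with a gripper value outside its range is refused whole. The fingers move at their own pace and stop on an object; FORCE is the grip in N (left out, the last holds). Time passes only in rows, so rows that do not move let the fingers close. It gives the time, the measured TCP pose, the force, the opening and the grip force at its end, in the units of the state.
- sensors.sense(): the state, without advancing time (a new reading comes with each control period).
- capture(name): name is "scene" or "side" or "wrist"; returns a dict with "frame" (420x560x3 uint8, red, green, blue), "fx", "fy", "cx", "cy" (pixels), "world_from_camera" (4x4, takes a point from camera to world coordinates); the wrist camera has in their place "T_tool_cam" (4x4, takes a point from camera to tool coordinates, whose origin is the TCP and whose axes are the flange's). Camera axes: x right, y down, z forward; pixel columns grow to the right and rows downward; lengths in mm; the calibration is good to about 2 mm. A picture is of the moment at which its call begins: read the wrist's pose just before it. There is no depth.
- arm.job_done(): hands the job in; it is judged then, once.
Trained networks look in a picture, given as the dict that the camera call returned (one of the last four; its "shot" number tells which), for a name from the list of things; names that differ only in an ending like _2 or _b are one class to them, and where a whole thing is asked for, a point or a joint stands for the part that bears it (a point fixed in the world has none). Each returns a list of dicts, best first, with "p" (0 to 1); they miss things now and then, are a little off and sometimes report something else, mostly with a low value. They report only what shows in the picture. A call takes as long as a camera call. They do not tell look-alikes from the thing itself.
- spotter.find_in(query, picture): "at" ([column, row] in pixels, amid what is visible of it).
- spotter.trace(query, picture): "mask" (420x560 bool, what is visible of it) and "at" ([column, row] in pixels, amid what is visible of it).
- spotter.mark_of(query, picture): "at" ([column, row] in pixels: a listed point, or the origin of a listed thing).
The state is a dict: "t": time; "joint_positions": joint angles; "joint_velocities": joint speeds; "effort": joint torques, N m; "eef_pos": TCP position; "tool_rot": TCP orientation; "force": force on the tool from outside, world axes, zero at the start; "wrist_torque": the same for the moment, N m; "finger_gap": opening from 0.0 (shut) to 1.0 (fully open); "grasp_force": force on a finger pad.
Only numpy, scipy, OpenCV 4.12 (cv2) and the standard library are available. Lean on these libraries where they do the work, as an engineer would, in place of code of your own. Each camera call takes 0.05 s, during which the arm holds its last target. There are 200 camera calls.

## Working session

There is one attempt and no reset: what is moved stays moved. The work goes in short steps, Python scripts to look and compute and a shell command to move; the robot and the scene stay as the last step left them, time stands still between calls to the robot, and variables do not carry over. Pictures are saved under pics/ and viewed, at most 14 in all, crops included, and the job is handed in when it is done.

```bash
mkdir -p pics; ls; cat > h.py <<'E'
import numpy as np, cv2
from scipy.spatial.transform import Rotation as R
from plant import sensors, capture, arm, spotter
def cap(name, save=None):
    s=sensors.sense()
    p=capture(name)
    if name=="wrist":
        T=np.eye(4);T[:3,:3]=R.from_quat(s["tool_rot"]).as_matrix();T[:3,3]=s["eef_pos"]
        p["W"]=T@np.array(p["T_tool_cam"])
    else: p["W"]=np.array(p["world_from_camera"])
    if save: cv2.imwrite("pics/"+save,p["frame"][:,:,::-1])
    return p
def ray(p,uv):
    d=p["W"][:3,:3]@np.array([(uv[0]-p["cx"])/p["fx"],(uv[1]-p["cy"])/p["fy"],1])
    return p["W"][:3,3],d
def at_z(p,uv,z):
    o,d=ray(p,uv); return o+d*(z-o[2])/d[2]
def proj(p,X):
    c=np.linalg.inv(p["W"])@np.append(X,1); return np.array([p["fx"]*c[0]/c[2]+p["cx"],p["fy"]*c[1]/c[2]+p["cy"]])
def tri(p1,u1,p2,u2):
    o1,d1=ray(p1,u1);o2,d2=ray(p2,u2)
    A=np.stack([d1,-d2],1);t=np.linalg.lstsq(A,o2-o1,rcond=None)[0]
    a=o1+d1*t[0];b=o2+d2*t[1];return (a+b)/2,np.linalg.norm(a-b)
E
cat > a.py <<'E'
from h import *
np.set_printoptions(precision=1,suppress=True)
a=cap("scene","scene0.png");b=cap("side","side0.png")
s=sensors.sense();print(s["tool_rot"],s["eef_pos"],s["force"],s["t"])
zs={"stand":0,"lower_jaw":34,"upper_handle":181,"guard_grip":47,"guard_pivot":47,"tray":0,"pipe1":0,"pipe_grip1":26,"clip_point1":26,"barrel":0,"oilcan":0,"partsbox":0,"hub":0}
for q,z in zs.items():
    for n,p in (("scene",a),("side",b)):
        for r in spotter.mark_of(q,p)[:5]:
            if r["p"]>.2: print(q,n,round(r["p"],2),np.array(r["at"]),at_z(p,r["at"],z)[:2])
E
python3 a.py
```

```text
pics
[ 0.2  1.  -0.  -0. ] [281.2 585.4 230.4] [ 0.7  0.1 -0.4] 0.1
stand scene 0.71 [268.3 272. ] [686.1  18.1]
stand side 0.65 [335.3 243.5] [673.5  22.4]
lower_jaw scene 0.74 [269.5 260.7] [674.3  22.3]
lower_jaw side 0.77 [333.3 233. ] [671.3  37.4]
lower_jaw side 0.46 [284.1 215.3] [556.1 193.1]
upper_handle scene 0.93 [238.  224.7] [684.6 -62.9]
upper_handle side 0.63 [336.7 242.1] [ 568.7 -178.9]
upper_handle side 0.49 [356.3 213.6] [684.8 -74.7]
guard_grip scene 0.69 [266.6 234.3] [570.3  18.4]
guard_grip side 0.69 [304.2 238.4] [562.6  29.7]
guard_grip side 0.57 [336.6 232.9] [673.4  18.5]
guard_pivot scene 0.71 [319.6 218.6] [501.2 192.5]
guard_pivot scene 0.68 [349.1 219.2] [509.3 287.2]
guard_pivot scene 0.67 [240.4 236.4] [575.9 -62.1]
guard_pivot scene 0.5 [265.3 257.9] [675.6  10.1]
guard_pivot scene 0.41 [363.3 280.2] [779.4 275.3]
guard_pivot side 0.7 [320.3 252.6] [580.8 -55.6]
tray scene 0.92 [154.6 235.3] [ 500.4 -339.3]
tray side 0.61 [340.5 336.2] [ 509.  -347.5]
pipe1 scene 0.87 [350.6 221.1] [461.1 306.2]
pipe1 scene 0.78 [394.  214.8] [434.6 462.3]
pipe1 scen
[... 1006 characters left out ...]
oint1 scene 0.25 [219.4 296.8] [ 798.4 -118.7]
clip_point1 side 0.87 [209.  185.8] [362.5 495.3]
clip_point1 side 0.82 [280.9 217.6] [544.7 194.8]
clip_point1 side 0.75 [160.9 212. ] [157.8 383.1]
clip_point1 side 0.66 [269.9 181. ] [593.6 443.3]
clip_point1 side 0.57 [264.  207.5] [510.6 276.3]
barrel scene 0.88 [362.6 280.5] [735.6 288.4]
barrel side 0.76 [319.5 200.6] [733.3 280.9]
barrel side 0.7 [245.8 208.9] [457.2 328.7]
oilcan scene 0.56 [306.7 291.8] [769.9 122.1]
oilcan side 0.58 [351.5 222.1] [780.9 112.6]
partsbox side 0.89 [381.1 263.9] [ 762.6 -124.9]
hub scene 0.87 [171.2 287.1] [ 730.6 -258.5]
hub side 0.87 [399. 294.] [ 742.3 -263.6]
hub side 0.55 [247.5 215.5] [450.  285.8]
```

```bash
python3 -c "
import cv2
a=cv2.imread('pics/scene0.png')[130:370,120:480]
cv2.imwrite('pics/s0b.png',cv2.resize(a,(800,533),interpolation=cv2.INTER_CUBIC))
a=cv2.imread('pics/side0.png')[130:380,130:490]
cv2.imwrite('pics/d0b.png',cv2.resize(a,(800,556),interpolation=cv2.INTER_CUBIC))"
```

```text
(no output)
```

View pics/s0b.png

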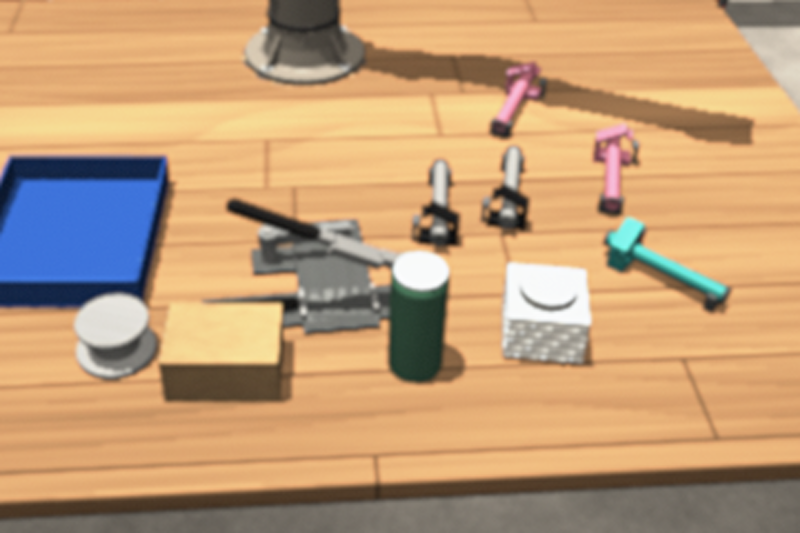

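View pics/d0b.png

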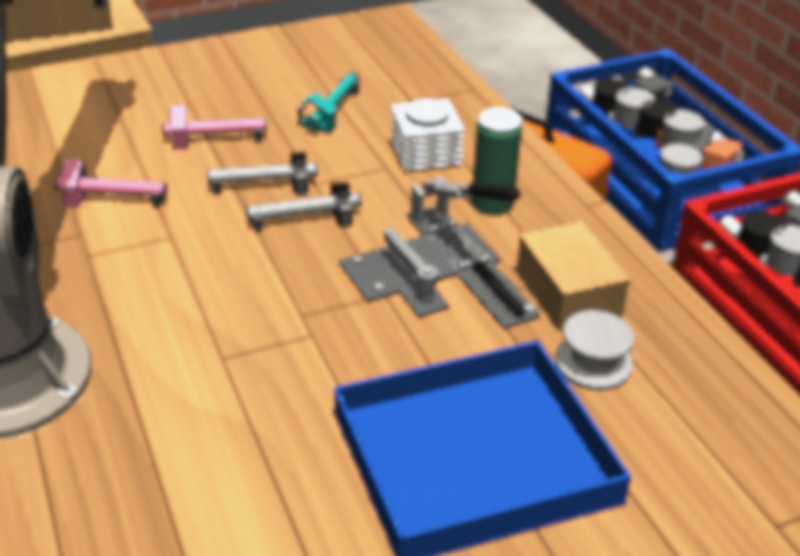

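Two real pipes (silver, with black clips), near world (475,182) and (460,303), clips toward +x. The stand is near (673,22), yaw about 6°. Turning the tool parallel and moving over the stand for a close look.

```bash
python3 -m pendant '[{"wz":-7.16,"z":-2.5,"fingers":1},{"wz":-7.16,"z":-2.5,"fingers":1},{"wz":-7.16,"z":-2.5,"fingers":1},{"wz":-7.16,"z":-2.5,"fingers":1}]' && python3 -m pendant '[{"x":-1.6,"y":-3.8},{"x":-1.6,"y":-3.8},{"x":-1.6,"y":-3.8},{"x":-1.6,"y":-3.8},{"x":-1.6,"y":-3.8},{"x":-1.6,"y":-3.8},{"x":-1.6,"y":-3.8},{"x":-1.6,"y":-3.8},{"x":-1.6,"y":-3.8},{"x":-1.6,"y":-3.8}]' && python3 -m pendant '[{"x":-1.6,"y":-3.8},{"x":-1.6,"y":-3.8},{"x":-1.6,"y":-3.8},{"x":0},{"x":0}]'
cat >> h.py <<'E'
np.set_printoptions(precision=1,suppress=True)
def yaw():  # azimuth of tool -x axis (deg): equals pipe/stand yaw when aligned
    s=sensors.sense();M=R.from_quat(s["tool_rot"]).as_matrix();return np.degrees(np.arctan2(-M[1,0],-M[0,0]))
def go(pos,yw=None):
    s=sensors.sense();M=R.from_quat(s["tool_rot"]).as_matrix();p=np.array(s["eef_pos"])
    if yw is not None:
        d=yw-yaw(); print("wz",round(-d,2)); 
        M=R.from_euler('z',d,degrees=True).as_matrix()@M
    print("shift cm",np.round(M.T@(np.array(pos)-p)/10,2),"at",p,"F",np.array(s["force"]),"t",s["t"])
def S(X,st): # stand frame -> world ; st=(x,y,yawdeg)
    return np.append(R.from_euler('z',st[2],degrees=True).as_matrix()[:2,:2]@np.array(X[:2])+np.array(st[:2]),X[2])
E
cat > b.py <<'E'
from h import *
import sys
a=cap("wrist",sys.argv[1]);print(yaw(),a["W"][:3,3])
zs={"stand":0,"lower_jaw":34,"upper_handle":181,"guard_grip":47,"guard_pivot":47,"pipe1":0,"pipe_grip1":26,"clip_point1":26}
for q in sys.argv[2:] or zs:
    for r in spotter.mark_of(q,a)[:4]:
        if r["p"]>.3: print(q,round(r["p"],2),np.array(r["at"]),at_z(a,r["at"],zs[q])[:2])
E
python3 b.py w1.png
```

```text
-25.657935065311136 [223.3 614.5 373.5]
pipe1 0.77 [ 66.5 213.7] [211.3 353.1]
pipe1 0.58 [238.8 318. ] [414.4 467.7]
pipe_grip1 0.73 [238.9 342.9] [430.4 462.8]
pipe_grip1 0.59 [ 52.5 236.1] [226.4 343.4]
clip_point1 0.89 [ 44.  166.6] [160.9 379.4]
clip_point1 0.57 [227.7 286.8] [360.7 484.8]invalid input
```

View pics/w1.png

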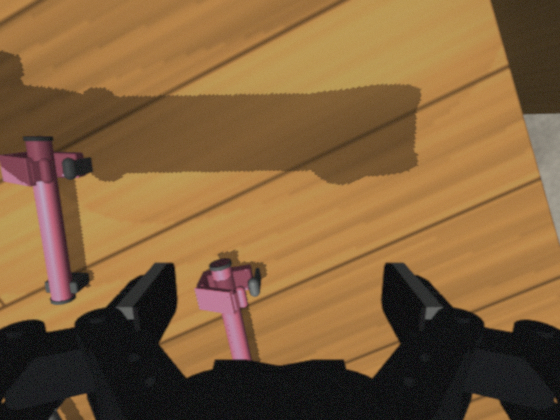

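The call was refused, probably because every key is required. The wrist view shows only the pink decoys, at (50,220) and (235,300).

```bash
python3 -m pendant '[{"wx":0,"wy":0,"wz":-7.16,"x":0,"y":0,"z":-2.5,"fingers":1},{"wx":0,"wy":0,"wz":-7.16,"x":0,"y":0,"z":-2.5,"fingers":1},{"wx":0,"wy":0,"wz":-7.16,"x":0,"y":0,"z":-2.5,"fingers":1},{"wx":0,"wy":0,"wz":-7.16,"x":0,"y":0,"z":-2.5,"fingers":1},{"wx":0,"wy":0,"wz":-1,"x":0,"y":0,"z":0,"fingers":1}]' && python3 -m pendant '[{"wx":0,"wy":0,"wz":0,"x":-1.6,"y":-3.8,"z":0,"fingers":1},{"wx":0,"wy":0,"wz":0,"x":-1.6,"y":-3.8,"z":0,"fingers":1},{"wx":0,"wy":0,"wz":0,"x":-1.6,"y":-3.8,"z":0,"fingers":1},{"wx":0,"wy":0,"wz":0,"x":-1.6,"y":-3.8,"z":0,"fingers":1},{"wx":0,"wy":0,"wz":0,"x":-1.6,"y":-3.8,"z":0,"fingers":1},{"wx":0,"wy":0,"wz":0,"x":-1.6,"y":-3.8,"z":0,"fingers":1},{"wx":0,"wy":0,"wz":0,"x":-1.6,"y":-3.8,"z":0,"fingers":1},{"wx":0,"wy":0,"wz":0,"x":-1.6,"y":-3.8,"z":0,"fingers":1},{"wx":0,"wy":0,"wz":0,"x":-1.6,"y":-3.8,"z":0,"fingers":1},{"wx":0,"wy":0,"wz":0,"x":-1.6,"y":-3.8,"z":0,"fingers":1}]' && python3 -m pendant '[{"wx":0,"wy":0,"wz":0,"x":-1.6,"y":-3.8,"z":0,"fingers":1},{"wx":0,"wy":0,"wz":0,"x":-1.6,"y":-3.8,"z":0,"fingers":1},{"wx":0,"wy":0,"wz":0,"x":-1.6,"y":-3.8,"z":0,"fingers":1},{"wx":0,"wy":0,"wz":0,"x":0,"y":0,"z":0,"fingers":1},{"wx":0,"wy":0,"wz":0,"x":0,"y":0,"z":0,"fingers":1}]'
python3 b.py w2.png
```

```text
t: 2.27
eef_pos: [282.6, 588.2, 337.7]
tool_rot: [-0.037, 0.999, 0.005, 0.002]
force: [1.3, 0.2, 1.7]
finger_gap: 1.0
grasp_force: 0.0
t: 3.1
eef_pos: [467.9, 215.9, 331.4]
tool_rot: [-0.035, 0.999, 0.0, 0.0]
force: [0.1, 1.1, -0.0]
finger_gap: 0.999
grasp_force: 0.0
t: 3.52
eef_pos: [524.0, 104.4, 331.2]
tool_rot: [-0.031, 1.0, -0.0, 0.0]
force: [-1.3, 0.5, -0.5]
finger_gap: 1.0
grasp_force: 0.0
3.8456185256368696 [459.6 100.6 473.3]
stand 0.64 [218.8 262.7] [670.4  23.5]
lower_jaw 0.96 [217.9 271.2] [668.2  28. ]
guard_grip 0.76 [212.7 205.6] [570.8  22. ]
guard_pivot 0.95 [147.  208.5] [579.9 -62.4]
guard_pivot 0.6 [348.7 132. ] [468.2 185.9]
pipe1 0.93 [555.7 103.7] [415.9 464.1]
pipe1 0.84 [426.3 121.9] [449.6 297.5]
pipe1 0.66 [341.7 142.7] [483.8 187.4]
pipe1 0.66 [222.  262.3] [669.5  28.3]
pipe_grip1 0.97 [347.1 134.2] [471.5 188.4]
pipe_grip1 0.87 [440.7 112.3] [437.4 302.7]
pipe_grip1 0.84 [542.3 276.8] [651.8 489. ]
clip_point1 0.85 [513.3 237.6] [596.  433.5]
clip_point1 0.69 [330.7 187.5] [541.6 174.5]
clip_point1 0.6 [414.6 165.5] [505.7 281. ]
```

View pics/w2.png

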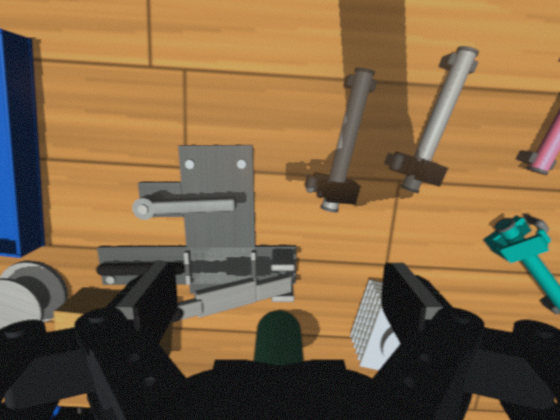

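```bash
python3 - <<'E'
from h import *
p=cap("wrist")
for n,uv,z in [("bed -x -y",(179,147),8),("bed -x +y",(254,145),8),("bed edge +y low",(255,246),8),("pivot",(143,208),60),("tip",(234,205),58)]:
    print(n,at_z(p,uv,z))
# pipe axes: ends at z 26
for n,uv in [("A tail",(366,73)),("A clip end",(331,205)),("B tail",(466,52)),("B clip end",(411,186))]: print(n,at_z(p,uv,26))
E
```

```text
bed -x -y [502.8 -27.2   8. ]
bed -x +y [493.1  73.1   8. ]
bed edge +y low [636.8  82.    8. ]
pivot [576.4 -57.7  60. ]
tip [565.   55.3  58. ]
A tail [395.5 206.4  26. ]
A clip end [563.9 182.   26. ]
B tail [363.5 323.4  26. ]
B clip end [530.5 285.2  26. ]
```

```bash
cat >> h.py <<'E'
ST=(671,33,5.3)
E
python3 -c "
from h import *
go(S((-68,-15,200),ST),5.3)"
```

```text
wz -1.24
shift cm [ -7.2 -10.4  13.1] at [523.1 108.2 331.3] F [ 0.2  0.8 -0.8] t 4.0167
```

```bash
python3 -m pendant '[{"wx":0,"wy":0,"wz":-1.24,"x":0,"y":0,"z":0,"fingers":-1},{"wx":0,"wy":0,"wz":0,"x":-1.44,"y":-2.08,"z":2.6,"fingers":-1},{"wx":0,"wy":0,"wz":0,"x":-1.44,"y":-2.08,"z":2.6,"fingers":-1},{"wx":0,"wy":0,"wz":0,"x":-1.44,"y":-2.08,"z":2.6,"fingers":-1},{"wx":0,"wy":0,"wz":0,"x":-1.44,"y":-2.08,"z":2.6,"fingers":-1},{"wx":0,"wy":0,"wz":0,"x":-1.44,"y":-2.08,"z":2.6,"fingers":-1},{"wx":0,"wy":0,"wz":0,"x":0,"y":0,"z":0,"fingers":-1},{"wx":0,"wy":0,"wz":0,"x":0,"y":0,"z":0,"fingers":-1},{"wx":0,"wy":0,"wz":0,"x":0,"y":0,"z":0,"fingers":-1}]'; python3 -c "
from h import *
go(S((-68,-15,42),ST),5.3)"; python3 b.py w3.png lower_jaw guard_grip guard_pivot stand
```

```text
t: 4.77
eef_pos: [604.6, 11.4, 201.7]
tool_rot: [-0.046, 0.999, 0.0, 0.0]
force: [0.5, -0.0, 0.8]
finger_gap: -0.005
grasp_force: 0.0
wz -0.02
shift cm [-0.  0. 16.] at [604.6  11.4 201.7] F [ 0.5 -0.   0.8] t 4.7667
5.327379406105751 [540.3   5.5 343.8]
lower_jaw 0.73 [292.  259.8] [670.2  30.5]
guard_grip 0.73 [296.  154.6] [567.5  23. ]
guard_pivot 0.76 [195.5 157.5] [577.9 -63.1]
stand 0.57 [288.2 246.3] [669.4  27.6]
stand 0.49 [ 24.2 280.7] [ 736.  -257.8]
```

View pics/w3.png

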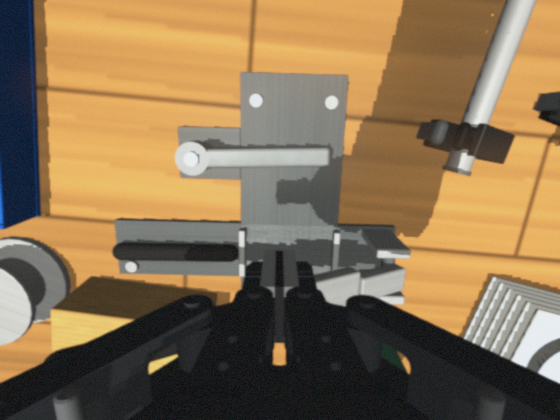

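```bash
python3 - <<'E'
from h import *
p=cap("wrist")
for n,uv,z in [("c1",(241,73),8),("c2",(348,75),8),("e1",(240,222),8),("e2",(340,222),8),("pivot",(192,158),60),("tip",(329,157),58),("g1",(242,248),19),("g2",(337,250),19)]:
    print(n,at_z(p,uv,z))
E
python3 -m pendant '[{"wx":0,"wy":0,"wz":0,"x":0.1,"y":0,"z":4,"fingers":-1},{"wx":0,"wy":0,"wz":0,"x":0.1,"y":0,"z":4,"fingers":-1},{"wx":0,"wy":0,"wz":0,"x":0.1,"y":0,"z":4,"fingers":-1},{"wx":0,"wy":0,"wz":0,"x":0.1,"y":0,"z":4,"fingers":-1},{"wx":0,"wy":0,"wz":0,"x":0,"y":0,"z":0,"fingers":-1}]'
```

```text
c1 [502.4 -32.5   8. ]
c2 [495.   65.8   8. ]
e1 [645.4 -24.4   8. ]
e2 [635.9  78.1   8. ]
pivot [577.6 -62.7  60. ]
tip [566.5  50.4  58. ]
g1 [669.3 -19.6  19. ]
g2 [662.5  76.8  19. ]
t: 5.48
eef_pos: [593.7, 10.9, 34.2]
tool_rot: [-0.046, 0.999, -0.0, -0.007]
force: [-1.3, 0.4, -1.2]
finger_gap: 0.001
grasp_force: 0.0
```

```bash
sed -i 's/^ST=.*/ST=(671,30,4.6)/' h.py
python3 -m pendant '[{"wx":0,"wy":0,"wz":0,"x":2,"y":-0.05,"z":-0.4,"fingers":-1},{"wx":0,"wy":0,"wz":0,"x":2,"y":-0.1,"z":-0.3,"fingers":-1},{"wx":0,"wy":0,"wz":0,"x":1.65,"y":-0.9,"z":0,"fingers":-1},{"wx":0,"wy":0,"wz":0,"x":1.65,"y":-0.9,"z":0,"fingers":-1},{"wx":0,"wy":0,"wz":0,"x":1,"y":-1.6,"z":0,"fingers":-1},{"wx":0,"wy":0,"wz":0,"x":0.9,"y":-1.6,"z":0,"fingers":-1},{"wx":0,"wy":0,"wz":0,"x":0.1,"y":-0.5,"z":0,"fingers":-1},{"wx":0,"wy":0,"wz":0,"x":0,"y":0,"z":0,"fingers":-1},{"wx":0,"wy":0,"wz":0,"x":0,"y":0,"z":0,"fingers":-1}]'
python3 -c "
from h import *
go(S((-171,-72,42),ST))"
```

```text
t: 6.23
eef_pos: [514.4, -54.0, 51.4]
tool_rot: [-0.045, 0.999, 0.001, 0.001]
force: [-3.4, 1.2, 11.6]
finger_gap: 0.001
grasp_force: 7.3
shift cm [ 0.8 -0.1  0.9] at [514.4 -54.   51.4] F [-3.4  1.2 11.6] t 6.2333
```

```bash
python3 - <<'E'
from h import *
cap("wrist","w4.png"); a=cap("side")
f=a["frame"][200:320,240:400,::-1]; cv2.imwrite("pics/s4.png",cv2.resize(f,(800,600),interpolation=cv2.INTER_CUBIC))
s=sensors.sense();print(s["force"],s["eef_pos"])
E
```

```text
[-3.9  1.5 12.2] [514.3 -54.   51.4]
```

View pics/w4.png

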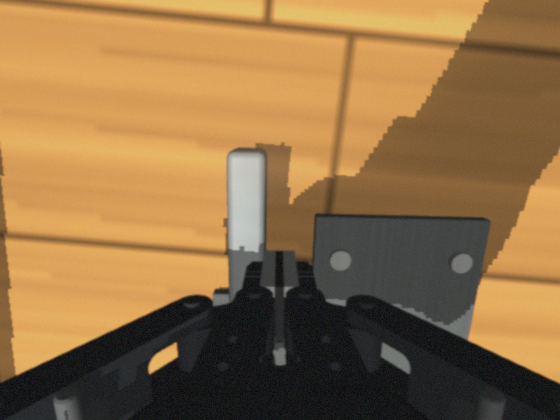

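Bar is fully open (it points to -x, at pixel (247,200)). Lifting off and going over pipe A.

```bash
python3 -m pendant '[{"wx":0,"wy":0,"wz":0,"x":0,"y":0.5,"z":-3,"fingers":-1},{"wx":0,"wy":0,"wz":0,"x":0,"y":0.5,"z":-4,"fingers":1},{"wx":0,"wy":0,"wz":0,"x":0,"y":0,"z":-4,"fingers":1},{"wx":0,"wy":0,"wz":6.5,"x":0,"y":0,"z":-4,"fingers":1},{"wx":0,"wy":0,"wz":6.5,"x":0,"y":0,"z":0,"fingers":1},{"wx":0,"wy":0,"wz":0,"x":0,"y":0,"z":0,"fingers":1}]'
python3 -c "
from h import *
go((470,190,180),-8)"
```

```text
t: 6.83
eef_pos: [514.8, -44.5, 203.0]
tool_rot: [0.069, 0.998, 0.001, 0.004]
force: [-0.4, 0.7, -0.1]
finger_gap: 0.709
grasp_force: 0.0
wz 0.12
shift cm [ 7.7 22.6  2.3] at [514.8 -44.5 203. ] F [-0.4  0.7 -0.1] t 6.8333
```

```bash
python3 -m pendant '[{"wx":0,"wy":0,"wz":0,"x":1.2,"y":3.75,"z":0.3,"fingers":1},{"wx":0,"wy":0,"wz":0,"x":1.2,"y":3.75,"z":0.4,"fingers":1},{"wx":0,"wy":0,"wz":0,"x":1.3,"y":3.75,"z":0.4,"fingers":1},{"wx":0,"wy":0,"wz":0,"x":1.3,"y":3.75,"z":0.4,"fingers":1},{"wx":0,"wy":0,"wz":0,"x":1.3,"y":3.75,"z":0.4,"fingers":1},{"wx":0,"wy":0,"wz":0,"x":1.3,"y":3.75,"z":0.4,"fingers":1},{"wx":0,"wy":0,"wz":0,"x":0,"y":0,"z":0,"fingers":1},{"wx":0,"wy":0,"wz":0,"x":0,"y":0,"z":0,"fingers":1},{"wx":0,"wy":0,"wz":0,"x":0,"y":0,"z":0,"fingers":1}]'
cat > pv.py <<'E'
from h import *
import sys
p=cap("wrist",sys.argv[1]);print(yaw())
c=np.array([p["cx"],p["cy"]])
for q,z in (("pipe1",0),("pipe_grip1",26),("clip_point1",26)):
    for r in spotter.mark_of(q,p)[:3]:
        if r["p"]>.4: print(q,round(r["p"],2),np.array(r["at"]),at_z(p,r["at"],z)[:2])
# bright thin tube axis from the mask: PCA on points at z=26
for r in spotter.trace("pipe1",p)[:2]:
    m=r["mask"].astype(np.uint8);m=cv2.morphologyEx(m,cv2.MORPH_OPEN,np.ones((3,3)))
    v,u=np.nonzero(m);P=np.array([at_z(p,x,26)[:2] for x in zip(u[::5],v[::5])])
    w,V=np.linalg.eigh(np.cov(P.T));d=V[:,1]*np.sign(V[0,1]);t=(P-P.mean(0))@d
    print("mask",round(r["p"],2),len(u),"yaw",np.degrees(np.arctan2(d[1],d[0])),P.mean(0),"ends",P.mean(0)+d*t.min(),P.mean(0)+d*t.max())
    # narrow middle slice centre line
    n=np.array([-d[1],d[0]])
    sl=[]
    for a in np.arange(t.min()+25,t.max()-50,8):
        q=P[(abs(t-a)<4)]
        if len(q)>5: sl.append([(q@d).mean(),((q@n).min()+(q@n).max())/2])
    if len(sl)>3:
        sl=np.array(sl);k=np.polyfit(sl[:,0],sl[:,1],1);print("tube yaw",np.degrees(np.arctan2(d[1],d[0])+np.arctan(k[0])),"mid of tube",d*sl[:,0].mean()+n*np.polyval(k,sl[:,0].mean()))
E
python3 pv.py w5.png
```

```text
t: 7.58
eef_pos: [466.9, 188.0, 175.1]
tool_rot: [0.067, 0.998, -0.001, -0.0]
force: [0.9, -1.5, -0.3]
finger_gap: 1.002
grasp_force: 0.0
-7.801657580971975
pipe1 0.97 [394.3 159.7] [452.  297.5]
pipe1 0.69 [278.9 208.1] [483.5 185.7]
pipe_grip1 0.79 [409.9 144.1] [436.7 302.8]
pipe_grip1 0.64 [277.1 199. ] [468.5 186.2]
clip_point1 0.98 [556.6 299.4] [600.2 435. ]
clip_point1 0.92 [277.  277.5] [542.7 176. ]
clip_point1 0.91 [391.1 227. ] [507.5 283.6]
mask 0.86 2227 yaw 8.353775768720128 [592.1 419.5] ends [559.  414.6] [633.7 425.6]
mask 0.72 447 yaw 47.17336565686778 [483.2 420.2] ends [474.  410.3] [495.5 433.5]
```

View pics/w5.png

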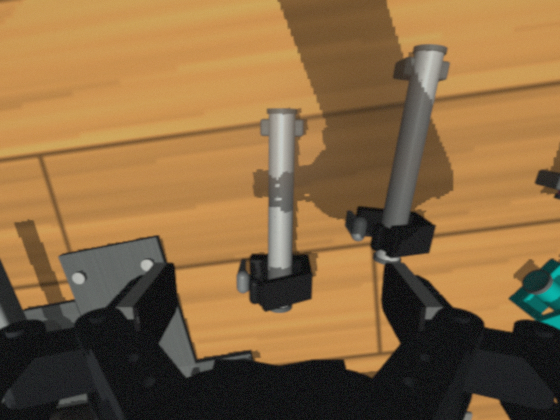

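Pipe A runs from (282,110) to (279,305), well centred under the tool at yaw about -8°. Descending and gripping.

```bash
python3 -m pendant '[{"wx":0,"wy":0,"wz":0.2,"x":-0.12,"y":-0.15,"z":4.1,"fingers":1},{"wx":0,"wy":0,"wz":0,"x":0,"y":0,"z":4.1,"fingers":1},{"wx":0,"wy":0,"wz":0,"x":0,"y":0,"z":4,"fingers":1},{"wx":0,"wy":0,"wz":0,"x":0,"y":0,"z":2.5,"fingers":1},{"wx":0,"wy":0,"wz":0,"x":0,"y":0,"z":1.2,"fingers":1},{"wx":0,"wy":0,"wz":0,"x":0,"y":0,"z":0,"fingers":1},{"wx":0,"wy":0,"wz":0,"x":0,"y":0,"z":0,"fingers":1}]'
python3 -c "
from h import *
go((468.4,186.4,10),-8)"
```

```text
t: 8.42
eef_pos: [468.3, 186.2, 16.1]
tool_rot: [0.07, 0.998, -0.0, -0.0]
force: [0.4, -0.4, 0.2]
finger_gap: 1.002
grasp_force: 0.0
wz -0.03
shift cm [-0.   0.   0.6] at [468.3 186.2  16.1] F [ 0.4 -0.4  0.2] t 8.4167
```

```bash
python3 -m pendant '[{"wx":0,"wy":0,"wz":0,"x":0,"y":0,"z":0.6,"fingers":1},{"wx":0,"wy":0,"wz":0,"x":0,"y":0,"z":0,"fingers":-1},{"wx":0,"wy":0,"wz":0,"x":0,"y":0,"z":0,"fingers":-1},{"wx":0,"wy":0,"wz":0,"x":0,"y":0,"z":0,"fingers":-1},{"wx":0,"wy":0,"wz":0,"x":0,"y":0,"z":0,"fingers":-1},{"wx":0,"wy":0,"wz":0,"x":0,"y":0,"z":0,"fingers":-1},{"wx":0,"wy":0,"wz":0,"x":0,"y":0,"z":0,"fingers":-1},{"wx":0,"wy":0,"wz":0,"x":0,"y":0,"z":0,"fingers":-1},{"wx":0,"wy":0,"wz":0,"x":0,"y":0,"z":0,"fingers":-1}]' 70
python3 -c "
from h import *
go((468.4,186.4,10),-8)"
```

```text
t: 9.17
eef_pos: [468.7, 187.6, 11.1]
tool_rot: [0.07, 0.998, 0.001, 0.0]
force: [-1.6, 0.4, 5.8]
finger_gap: 0.236
grasp_force: 68.3
wz 0.03
shift cm [ 0.  -0.1  0.1] at [468.7 187.6  11.1] F [-1.6  0.4  5.8] t 9.1667
```

```bash
python3 -m pendant '[{"wx":0,"wy":0,"wz":0,"x":0,"y":0,"z":-2,"fingers":-1},{"wx":0,"wy":0,"wz":0,"x":0,"y":0,"z":-2,"fingers":-1},{"wx":0,"wy":0,"wz":-3.2,"x":0,"y":0,"z":-1,"fingers":-1},{"wx":0,"wy":0,"wz":-3.2,"x":0,"y":0,"z":0,"fingers":-1},{"wx":0,"wy":0,"wz":-3.2,"x":0,"y":0,"z":0,"fingers":-1},{"wx":0,"wy":0,"wz":-3,"x":0,"y":0,"z":0,"fingers":-1},{"wx":0,"wy":0,"wz":0,"x":0,"y":0,"z":0,"fingers":-1},{"wx":0,"wy":0,"wz":0,"x":0,"y":0,"z":0,"fingers":-1}]'
python3 -c "
from h import *
go(S((-150,0,60),ST),4.6)"
```

```text
t: 9.83
eef_pos: [467.7, 186.7, 59.9]
tool_rot: [-0.04, 0.999, -0.0, -0.0]
force: [0.9, -0.4, -1.8]
finger_gap: 0.233
grasp_force: 68.9
wz -0.05
shift cm [ -4.  -17.2  -0. ] at [467.7 186.7  59.9] F [ 0.9 -0.4 -1.8] t 9.8333
```

```bash
python3 -m pendant '[{"wx":0,"wy":0,"wz":0,"x":-0.5,"y":-2,"z":0,"fingers":-1},{"wx":0,"wy":0,"wz":0,"x":-0.6,"y":-2.8,"z":0,"fingers":-1},{"wx":0,"wy":0,"wz":0,"x":-0.8,"y":-3.4,"z":0,"fingers":-1},{"wx":0,"wy":0,"wz":0,"x":-0.8,"y":-3.4,"z":0,"fingers":-1},{"wx":0,"wy":0,"wz":0,"x":-0.8,"y":-3,"z":0,"fingers":-1},{"wx":0,"wy":0,"wz":0,"x":-0.5,"y":-2,"z":0,"fingers":-1},{"wx":0,"wy":0,"wz":0,"x":0,"y":-0.6,"z":0,"fingers":-1},{"wx":0,"wy":0,"wz":0,"x":0,"y":0,"z":0,"fingers":-1},{"wx":0,"wy":0,"wz":0,"x":0,"y":0,"z":0,"fingers":-1}]'
python3 b.py w6.png lower_jaw clip_point1 pipe_grip1 guard_pivot; python3 -c "
from h import *
go(S((-150,0,22),ST),4.6)"
```

```text
t: 10.58
eef_pos: [521.3, 19.6, 59.9]
tool_rot: [-0.04, 0.999, 0.0, -0.001]
force: [0.8, 0.9, -2.6]
finger_gap: 0.235
grasp_force: 68.9
4.70451048691045 [457.2  14.5 202.2]
pipe_grip1 0.64 [276.3 285.7] [547.3  20.4]
wz 0.17
shift cm [ 0.  -0.2  3.8] at [521.7  20.4  60.2] F [ 0.7 -0.3 -2.6] t 10.8333
```

View pics/w6.png

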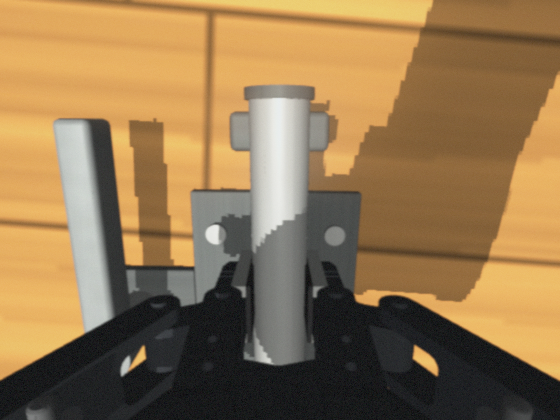

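```bash
python3 -m pendant '[{"wx":0,"wy":0,"wz":0,"x":0,"y":-0.2,"z":1.5,"fingers":-1},{"wx":0,"wy":0,"wz":0,"x":0,"y":0,"z":1.5,"fingers":-1},{"wx":0,"wy":0,"wz":0,"x":0,"y":0,"z":0.9,"fingers":-1},{"wx":0,"wy":0,"wz":0,"x":0,"y":0,"z":0,"fingers":-1},{"wx":0,"wy":0,"wz":0,"x":0,"y":0,"z":0,"fingers":-1},{"wx":0,"wy":0,"wz":0,"x":0,"y":0,"z":0,"fingers":-1}]'
python3 -c "
from h import *
go(S((-75,0,20.5),ST),4.6)"
```

```text
t: 11.33
eef_pos: [522.5, 17.1, 21.8]
tool_rot: [-0.041, 0.999, 0.0, 0.0]
force: [-0.2, -0.1, -1.0]
finger_gap: 0.231
grasp_force: 68.9
wz 0.05
shift cm [-7.4  0.1  0.1] at [522.5  17.1  21.8] F [-0.2 -0.1 -1. ] t 11.3333
```

```bash
python3 -m pendant '[{"wx":0,"wy":0,"wz":0,"x":0,"y":0,"z":0.15,"fingers":-1},{"wx":0,"wy":0,"wz":0,"x":-1,"y":0,"z":0,"fingers":-1},{"wx":0,"wy":0,"wz":0,"x":-1.4,"y":0,"z":0,"fingers":-1},{"wx":0,"wy":0,"wz":0,"x":-1.4,"y":0,"z":0,"fingers":-1},{"wx":0,"wy":0,"wz":0,"x":0,"y":0,"z":0,"fingers":-1},{"wx":0,"wy":0,"wz":0,"x":0,"y":0,"z":0,"fingers":-1}]'
python3 -c "
from h import *
go(S((-75,0,20),ST),4.6)"
```

```text
t: 11.83
eef_pos: [561.1, 20.0, 20.1]
tool_rot: [-0.04, 0.999, 0.0, 0.001]
force: [-0.9, 0.1, -1.7]
finger_gap: 0.231
grasp_force: 68.9
wz 0.04
shift cm [-3.5  0.1  0. ] at [561.1  20.   20.1] F [-0.9  0.1 -1.7] t 11.8333
```

```bash
python3 -m pendant '[{"wx":0,"wy":0,"wz":0,"x":-1,"y":0.1,"z":0.05,"fingers":-1},{"wx":0,"wy":0,"wz":0,"x":-1,"y":0,"z":0,"fingers":-1},{"wx":0,"wy":0,"wz":0,"x":-1,"y":0,"z":0,"fingers":-1},{"wx":0,"wy":0,"wz":0,"x":-0.5,"y":0,"z":0,"fingers":-1},{"wx":0,"wy":0,"wz":0,"x":0,"y":0,"z":0,"fingers":-1},{"wx":0,"wy":0,"wz":0,"x":0,"y":0,"z":0,"fingers":-1},{"wx":0,"wy":0,"wz":0,"x":0,"y":0,"z":0,"fingers":-1}]'
python3 -c "
from h import *
go(S((-75,0,20),ST),4.6)
a=cap('side');f=a['frame'][150:300,230:430,::-1]; cv2.imwrite('pics/s7.png',cv2.resize(f,(800,600),interpolation=cv2.INTER_CUBIC))"
```

```text
t: 12.42
eef_pos: [594.6, 23.7, 19.2]
tool_rot: [-0.04, 0.999, 0.0, -0.0]
force: [0.2, -0.4, -1.4]
finger_gap: 0.229
grasp_force: 68.9
wz 0.02
shift cm [-0.2  0.  -0.1] at [594.6  23.7  19.2] F [ 0.2 -0.4 -1.4] t 12.4167
```

View pics/s7.png

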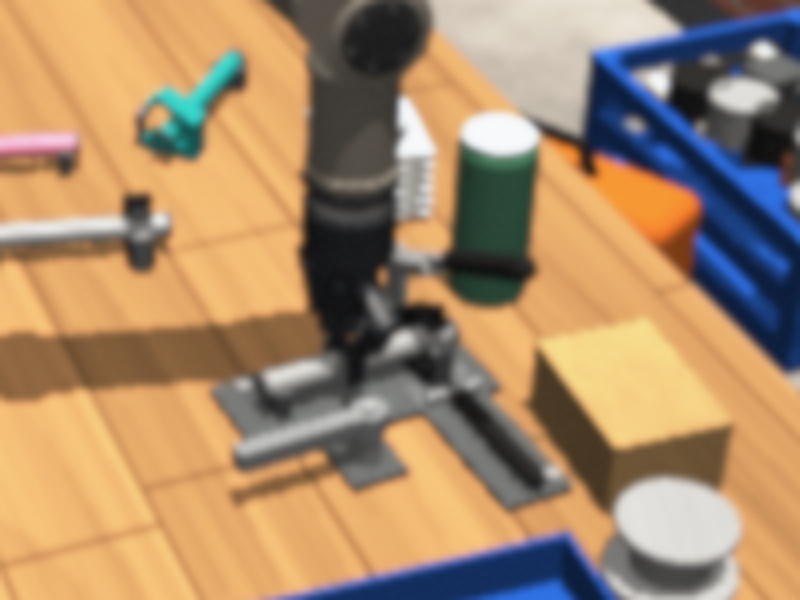

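The pipe sits in the jaws with its clip near (425,330). Releasing, rising, and going to the handle.

```bash
python3 -m pendant '[{"wx":0,"wy":0,"wz":0,"x":0,"y":0,"z":0.05,"fingers":-1},{"wx":0,"wy":0,"wz":0,"x":0,"y":0,"z":0,"fingers":0.2},{"wx":0,"wy":0,"wz":0,"x":0,"y":0,"z":0,"fingers":0.2},{"wx":0,"wy":0,"wz":0,"x":0,"y":0,"z":0,"fingers":0.2},{"wx":0,"wy":0,"wz":0,"x":0,"y":0,"z":-2,"fingers":0.2},{"wx":0,"wy":0,"wz":0,"x":0,"y":0,"z":-4,"fingers":0.2},{"wx":0,"wy":0,"wz":0,"x":0,"y":0,"z":-4,"fingers":0.2},{"wx":0,"wy":0,"wz":0,"x":0,"y":0,"z":-4,"fingers":-1},{"wx":0,"wy":0,"wz":0,"x":0,"y":0,"z":-4,"fingers":-1}]' && python3 -m pendant '[{"wx":0,"wy":0,"wz":0,"x":0,"y":0,"z":-3,"fingers":-1},{"wx":0,"wy":0,"wz":0,"x":0,"y":0,"z":0,"fingers":-1},{"wx":0,"wy":0,"wz":0,"x":0,"y":0,"z":0,"fingers":-1}]'
python3 b.py w8.png upper_handle clip_point1 lower_jaw;python3 -c "
from h import *
go(S((0,-96,215),ST),4.6)"
```

```text
t: 13.22
eef_pos: [594.4, 23.5, 200.8]
tool_rot: [-0.04, 0.999, -0.0, 0.0]
force: [0.2, 0.5, -0.2]
finger_gap: 0.328
grasp_force: 0.0
t: 13.47
eef_pos: [596.0, 23.7, 231.2]
tool_rot: [-0.04, 0.999, 0.0, 0.002]
force: [-0.6, 0.0, 0.1]
finger_gap: 0.001
grasp_force: 0.0
4.62895107370523 [531.   18.6 373. ]
upper_handle 0.31 [549.2 116.7] [518.4 164.5]
clip_point1 0.84 [277.9 251.4] [670.1  28.8]
clip_point1 0.64 [548.5 115. ] [506.7 281.1]
clip_point1 0.36 [152.8 313.4] [ 757.4 -108. ]
wz 0.03
shift cm [-7.8 -9.6  1.2] at [593.5  23.7 226.8] F [ 0.1 -0.1  0.7] t 13.6667
```

View pics/w8.png

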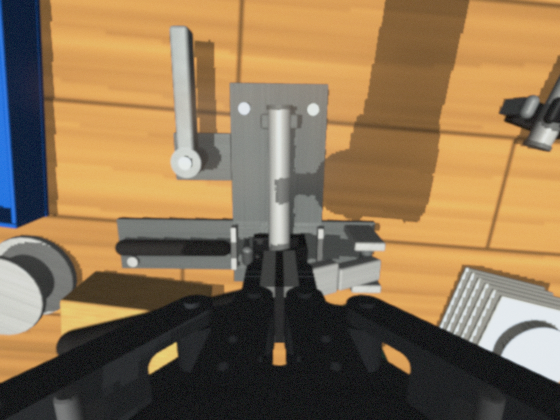

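```bash
python3 -m pendant '[{"wx":0,"wy":0,"wz":0,"x":-2.6,"y":-3.2,"z":0,"fingers":-1},{"wx":0,"wy":0,"wz":0,"x":-2.6,"y":-3.2,"z":0,"fingers":-1},{"wx":0,"wy":0,"wz":0,"x":-2.6,"y":-3.2,"z":0,"fingers":-1},{"wx":0,"wy":0,"wz":0,"x":0,"y":0,"z":0,"fingers":-1},{"wx":0,"wy":0,"wz":0,"x":0,"y":0,"z":0,"fingers":-1}]'
python3 b.py w9.png upper_handle lower_jaw clip_point1;python3 -c "
from h import *
go(S((0,-96,185),ST),4.6)
a=cap('side','s9.png')
b=cap('scene','c9.png')
for n,p in (('side',a),('scene',b)):
  for r in spotter.mark_of('upper_handle',p)[:2]: print(n,r['p'],r['at'],at_z(p,r['at'],181),proj(p,S((0,-96,181),ST)))
"
```

```text
t: 14.08
eef_pos: [680.0, -68.9, 226.0]
tool_rot: [-0.038, 0.999, -0.001, -0.002]
force: [0.6, 0.2, 0.3]
finger_gap: 0.004
grasp_force: 0.0
4.522404536621849 [616.2 -73.4 368.4]
upper_handle 0.75 [277.1 232.8] [678. -70.]
clip_point1 0.67 [378.5 185.6] [671.1  31.6]
wz 0.15
shift cm [ 0.1 -0.2  4.3] at [679.5 -63.8 228.1] F [ 0.1 -0.5 -0.2] t 14.2833
side 0.82 [353.4, 215.5] [672.1 -80.4 181. ] [353.1 212.4]
scene 0.59 [236.0, 222.9] [676.6 -68.4 181. ] [237.  223.4]
```

```bash
python3 -m pendant '[{"wx":0,"wy":0,"wz":0,"x":0.1,"y":-0.2,"z":2,"fingers":-1},{"wx":0,"wy":0,"wz":0,"x":0,"y":0,"z":1.8,"fingers":-1},{"wx":0,"wy":0,"wz":0,"x":0,"y":0,"z":0.8,"fingers":-1},{"wx":0,"wy":0,"wz":0,"x":0,"y":-0.7,"z":1.1,"fingers":-1},{"wx":0,"wy":0,"wz":0,"x":0,"y":-0.7,"z":1.1,"fingers":-1},{"wx":0,"wy":0,"wz":0,"x":0,"y":-0.6,"z":1.25,"fingers":-1},{"wx":0,"wy":0,"wz":0,"x":0,"y":-0.6,"z":1.25,"fingers":-1},{"wx":0,"wy":0,"wz":0,"x":0,"y":0,"z":0,"fingers":-1}]'
python3 -c "
from h import *
go(S((0,-121,134),ST),4.6)"
```

```text
t: 15.15
eef_pos: [680.1, -96.0, 132.8]
tool_rot: [-0.039, 0.999, -0.001, -0.002]
force: [0.4, 1.0, 0.2]
finger_gap: 0.003
grasp_force: 0.8
wz -0.11
shift cm [-0.1  0.5 -0.1] at [680.1 -96.  132.8] F [0.4 1.  0.2] t 15.15
```

```bash
python3 -c "
from h import *
go(S((0,-121,134),ST),4.6)
a=cap('side');f=a['frame'][150:300,230:430,::-1]; cv2.imwrite('pics/s10.png',cv2.resize(f,(800,600),interpolation=cv2.INTER_CUBIC))
for r in spotter.mark_of('upper_handle',a)[:3]: print(r['p'],r['at'],proj(a,S((0,-121,134),ST)))"
```

```text
wz -0.11
shift cm [-0.1  0.5 -0.1] at [680.1 -96.  132.8] F [0.4 1.  0.2] t 15.15
```

View pics/s10.png

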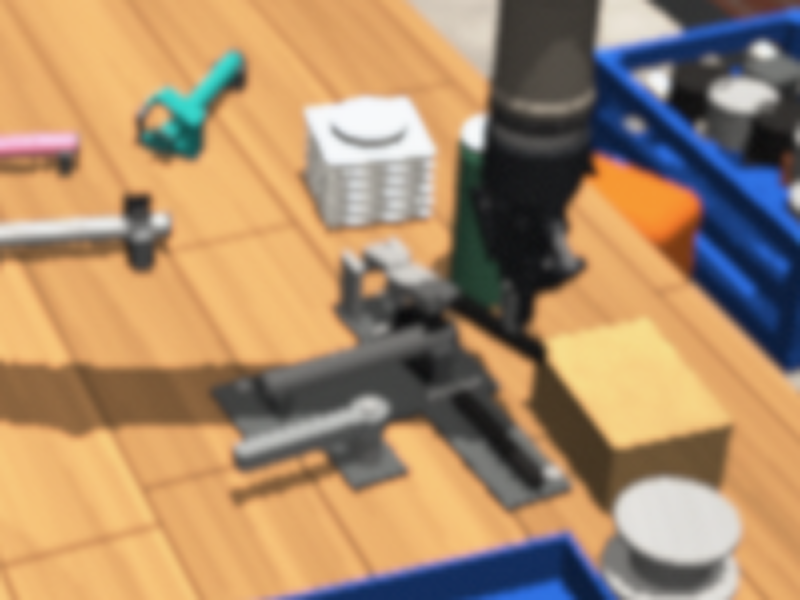

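The fingers have the handle partway down and the pipe is in place. Pressing on.

```bash
python3 -m pendant '[{"wx":0,"wy":0,"wz":0,"x":0,"y":-0.2,"z":1.2,"fingers":-1},{"wx":0,"wy":0,"wz":0,"x":0,"y":-0.2,"z":1.2,"fingers":-1},{"wx":0,"wy":0,"wz":0,"x":0,"y":-0.2,"z":1,"fingers":-1},{"wx":0,"wy":0,"wz":0,"x":0,"y":-0.1,"z":0.8,"fingers":-1},{"wx":0,"wy":0,"wz":0,"x":0,"y":-0.1,"z":0.7,"fingers":-1},{"wx":0,"wy":0,"wz":0,"x":0,"y":0,"z":0,"fingers":-1},{"wx":0,"wy":0,"wz":0,"x":0,"y":0,"z":0,"fingers":-1}]'
python3 -c "
from h import *
go(S((0,-135,76),ST),4.6)"
```

```text
t: 15.83
eef_pos: [681.9, -102.3, 86.2]
tool_rot: [-0.04, 0.999, -0.0, -0.0]
force: [0.4, -1.6, 1.6]
finger_gap: 0.003
grasp_force: 1.3
wz 0.01
shift cm [ 0.  -0.2  1. ] at [ 681.9 -102.3   86.2] F [ 0.4 -1.6  1.6] t 15.8333
```

```bash
python3 -m pendant '[{"wx":0,"wy":0,"wz":0,"x":0,"y":0,"z":0.4,"fingers":-1},{"wx":0,"wy":0,"wz":0,"x":0,"y":0,"z":0.4,"fingers":-1},{"wx":0,"wy":0,"wz":0,"x":0,"y":0,"z":0.3,"fingers":-1},{"wx":0,"wy":0,"wz":0,"x":0,"y":0,"z":0,"fingers":-1},{"wx":0,"wy":0,"wz":0,"x":0,"y":0,"z":0,"fingers":-1}]';python3 -m pendant '[{"wx":0,"wy":0,"wz":0,"x":0,"y":0,"z":0.2,"fingers":-1},{"wx":0,"wy":0,"wz":0,"x":0,"y":0,"z":0,"fingers":-1},{"wx":0,"wy":0,"wz":0,"x":0,"y":0,"z":0,"fingers":-1}]'
```

```text
t: 16.25
eef_pos: [682.2, -102.3, 76.0]
tool_rot: [-0.04, 0.999, -0.0, 0.0]
force: [0.0, -3.2, 5.0]
finger_gap: -0.003
grasp_force: 2.2
t: 16.5
eef_pos: [682.3, -102.4, 75.2]
tool_rot: [-0.04, 0.999, -0.0, 0.0]
force: [-1.8, -2.6, 10.2]
finger_gap: 0.001
grasp_force: 5.1
```

```bash
python3 -m pendant '[{"wx":0,"wy":0,"wz":0,"x":0,"y":0,"z":0.2,"fingers":-1},{"wx":0,"wy":0,"wz":0,"x":0,"y":0,"z":0,"fingers":-1},{"wx":0,"wy":0,"wz":0,"x":0,"y":0,"z":0,"fingers":-1}]';python3 -m pendant '[{"wx":0,"wy":0,"wz":0,"x":0,"y":0,"z":0.25,"fingers":-1},{"wx":0,"wy":0,"wz":0,"x":0,"y":0,"z":0,"fingers":-1},{"wx":0,"wy":0,"wz":0,"x":0,"y":0,"z":0,"fingers":-1}]'
```

```text
t: 16.75
eef_pos: [682.4, -102.5, 74.5]
tool_rot: [-0.04, 0.999, -0.0, 0.0]
force: [-4.3, -2.6, 16.6]
finger_gap: -0.0
grasp_force: 7.9
t: 17.0
eef_pos: [682.4, -102.6, 73.6]
tool_rot: [-0.04, 0.999, 0.0, 0.0]
force: [-7.8, -2.1, 24.0]
finger_gap: 0.001
grasp_force: 11.5
```

```bash
python3 -m pendant '[{"wx":0,"wy":0,"wz":0,"x":0,"y":0.2,"z":-2.5,"fingers":-1},{"wx":0,"wy":0,"wz":0,"x":0,"y":0.8,"z":-2.5,"fingers":-1},{"wx":0,"wy":0,"wz":0,"x":0,"y":1.2,"z":-3,"fingers":-1},{"wx":0,"wy":0,"wz":0,"x":0,"y":1.5,"z":-3,"fingers":-1},{"wx":0,"wy":0,"wz":0,"x":0,"y":0,"z":-4,"fingers":-1},{"wx":0,"wy":0,"wz":0,"x":1.9,"y":2.9,"z":0,"fingers":-1},{"wx":0,"wy":0,"wz":0,"x":1.9,"y":2.9,"z":0,"fingers":-1},{"wx":0,"wy":0,"wz":0,"x":1.9,"y":2,"z":0,"fingers":0.3},{"wx":0,"wy":0,"wz":0,"x":1.9,"y":1.4,"z":0,"fingers":0.3},{"wx":0,"wy":0,"wz":0,"x":0,"y":0,"z":0,"fingers":0.3}]';
python3 - <<'E'
from h import *
p=cap("wrist","w11.png");print(yaw())
for q in ("clip_point1","pipe_grip1"):
    for r in spotter.mark_of(q,p)[:2]: print(q,r["p"],r["at"],at_z(p,r["at"],34))
go(S((-75,0,120),ST),4.6)
a=cap('side');f=a['frame'][170:260,280:400,::-1]; cv2.imwrite('pics/s11.png',cv2.resize(f,(800,600),interpolation=cv2.INTER_CUBIC))
E
```

```text
t: 17.83
eef_pos: [591.4, 27.1, 217.9]
tool_rot: [-0.044, 0.999, 0.003, -0.003]
force: [-0.9, 1.0, 0.4]
finger_gap: 0.422
grasp_force: 0.0
4.9327637777056506
clip_point1 0.94 [272.5, 266.5] [671.7  28.6  34. ]
clip_point1 0.86 [553.4, 125.4] [508.3 277.1  34. ]
pipe_grip1 0.91 [273.2, 194.5] [596.2  23.   34. ]
wz 0.09
shift cm [-0.1  0.2  9.9] at [595.8  21.5 218.8] F [-0.5 -0.6  0.1] t 17.9833
```

View pics/s11.png

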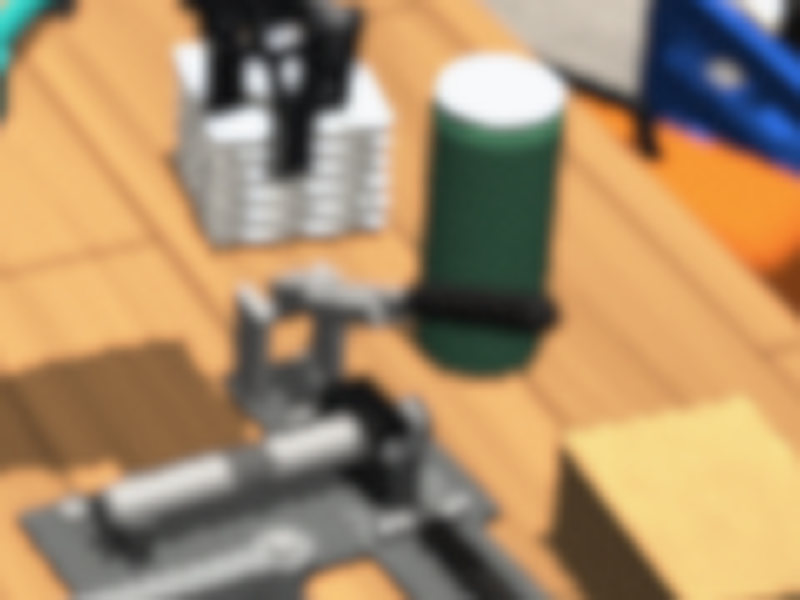

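Clip 1 is flat and shut, and the handle has sprung up. Taking the pipe back out.

```bash
python3 -m pendant '[{"wx":0,"wy":0,"wz":0,"x":-0.1,"y":0.1,"z":4,"fingers":0.3},{"wx":0,"wy":0,"wz":0,"x":0,"y":0.1,"z":4,"fingers":0.3},{"wx":0,"wy":0,"wz":0,"x":0,"y":0,"z":4,"fingers":0.3},{"wx":0,"wy":0,"wz":0,"x":0,"y":0,"z":4,"fingers":0.3},{"wx":0,"wy":0,"wz":0,"x":0,"y":0,"z":3,"fingers":0.3},{"wx":0,"wy":0,"wz":0,"x":0,"y":0,"z":0.6,"fingers":0.3},{"wx":0,"wy":0,"wz":0,"x":0,"y":0,"z":0,"fingers":0.3},{"wx":0,"wy":0,"wz":0,"x":0,"y":0,"z":0,"fingers":0.3}]'
python3 -c "
from h import *
go(S((-75,0,19.5),ST),4.6)"
```

```text
t: 18.7
eef_pos: [598.3, 22.2, 24.2]
tool_rot: [-0.04, 0.999, -0.0, 0.001]
force: [0.7, -0.2, 1.2]
finger_gap: 0.653
grasp_force: 0.0
wz -0.04
shift cm [0.2 0.2 0.5] at [598.3  22.2  24.2] F [ 0.7 -0.2  1.2] t 18.7
```

```bash
python3 -m pendant '[{"wx":0,"wy":0,"wz":0,"x":0.2,"y":0.15,"z":0.4,"fingers":0.3},{"wx":0,"wy":0,"wz":0,"x":0,"y":0,"z":0,"fingers":-1},{"wx":0,"wy":0,"wz":0,"x":0,"y":0,"z":0,"fingers":-1},{"wx":0,"wy":0,"wz":0,"x":0,"y":0,"z":0,"fingers":-1},{"wx":0,"wy":0,"wz":0,"x":0,"y":0,"z":0,"fingers":-1},{"wx":0,"wy":0,"wz":0,"x":0,"y":0,"z":0,"fingers":-1},{"wx":0,"wy":0,"wz":0,"x":0,"y":0,"z":0,"fingers":-1}]' && python3 -m pendant '[{"wx":0,"wy":0,"wz":0,"x":0,"y":0,"z":-0.4,"fingers":-1},{"wx":0,"wy":0,"wz":0,"x":1.5,"y":0,"z":0,"fingers":-1},{"wx":0,"wy":0,"wz":0,"x":2,"y":0,"z":0,"fingers":-1},{"wx":0,"wy":0,"wz":0,"x":2,"y":0,"z":0,"fingers":-1},{"wx":0,"wy":0,"wz":0,"x":2,"y":0,"z":0,"fingers":-1},{"wx":0,"wy":0,"wz":0,"x":0.5,"y":0,"z":-1.5,"fingers":-1},{"wx":0,"wy":0,"wz":0,"x":0,"y":0,"z":-4,"fingers":-1},{"wx":0,"wy":0,"wz":0,"x":0,"y":0,"z":-4,"fingers":-1},{"wx":0,"wy":0,"wz":0,"x":0,"y":0,"z":-3,"fingers":-1}]'
python3 -c "
from h import *
go((485,-290,150),4.6)
a=cap('scene');b=cap('side');r=lambda p,q:spotter.mark_of(q,p)[:2]
for p in(a,b):
  print([(x['p'],x['at'],at_z(p,x['at'],0)[:2]) for x in r(p,'tray')])
m=[]
for p in (a,b):
  t=spotter.trace('tray',p)[0]; k=cv2.approxPolyDP(cv2.convexHull(max(cv2.findContours(t['mask'].astype(np.uint8),0,2)[0],key=cv2.contourArea)),6,True)[:,0]
  print(t['p'],[(tuple(u),at_z(p,u,50)[:2],at_z(p,u,0)[:2]) for u in k])
"
```

```text
t: 19.28
eef_pos: [595.7, 24.3, 20.9]
tool_rot: [-0.04, 0.999, 0.0, 0.001]
force: [-1.8, -0.5, 5.8]
finger_gap: 0.233
grasp_force: 68.2
t: 20.03
eef_pos: [515.2, 17.6, 150.9]
tool_rot: [-0.04, 0.999, 0.0, 0.001]
force: [1.5, -0.0, -2.2]
finger_gap: 0.229
grasp_force: 68.7
wz 0.01
shift cm [  5.5 -30.4   0.1] at [515.2  17.6 150.9] F [ 1.5 -0.  -2.2] t 20.0333
[(0.65, [154.8, 238.6], array([ 516.8, -336.2])), (0.18, [172.2, 287.0], array([ 730.4, -255.7]))]
[(0.85, [342.0, 337.7], array([ 510.4, -353.7]))]
0.81 [((np.int32(195), np.int32(200)), array([ 382.1, -215.2]), array([ 312.5, -225.7])), ((np.int32(184), np.int32(264)), array([ 691.3, -221. ]), array([ 638.6, -231.9])), ((np.int32(102), np.int32(266)), array([ 686.7, -449.7]), array([ 633.8, -473. ])), ((np.int32(99), np.int32(255)), array([ 640.3, -469.3]), array([ 584.9, -493.7])), ((np.int32(125), np.int32(199)), array([ 364.3, -450.8]), array([ 293.7, -474.2]))]
0.79 [((np.int32(371), np.int32(285)), array([ 653.3, -245.8]), array([ 684.6, -199.6])), ((np.int32(413), np.int32(343)), array([ 646.4, -472.4]), array([ 677.4, -437.6])), ((np.int32(411), np.int32(356)), array([ 619.1, -505.8]), array([ 648.6, -472.7])), ((np.int32(309), np.int32(383)), array([ 354.1, -488.3]), array([ 370.4, -454.2])), ((np.int32(280), np.int32(305)), array([ 381.3, -226.6]), array([ 398.9, -179.4]))]
```

```bash
python3 -m pendant '[{"wx":0,"wy":0,"wz":3.6,"x":0,"y":-2,"z":0,"fingers":-1},{"wx":0,"wy":0,"wz":0,"x":0.3,"y":-3.5,"z":0,"fingers":-1},{"wx":0,"wy":0,"wz":0,"x":0.4,"y":-3.8,"z":0,"fingers":-1},{"wx":0,"wy":0,"wz":0,"x":0.4,"y":-3.8,"z":0,"fingers":-1},{"wx":0,"wy":0,"wz":0,"x":0.4,"y":-3.8,"z":0,"fingers":-1},{"wx":0,"wy":0,"wz":0,"x":0.4,"y":-3.8,"z":0,"fingers":-1},{"wx":0,"wy":0,"wz":0,"x":0.4,"y":-3.8,"z":0,"fingers":-1},{"wx":0,"wy":0,"wz":0,"x":0.4,"y":-3.8,"z":0,"fingers":-1},{"wx":0,"wy":0,"wz":0,"x":0.3,"y":-2.5,"z":0,"fingers":-1},{"wx":0,"wy":0,"wz":0,"x":0,"y":0,"z":0,"fingers":-1}]'
python3 - <<'E'
from h import *
go((490,-300,60),1)
p=cap("wrist","w12.png")
t=spotter.trace('tray',p)[0];k=cv2.approxPolyDP(cv2.convexHull(max(cv2.findContours(t['mask'].astype(np.uint8),0,2)[0],key=cv2.contourArea)),8,True)[:,0]
print(t['p'],[(tuple(map(int,u)),at_z(p,u,50)[:2]) for u in k])
E
```

```text
t: 21.17
eef_pos: [487.7, -298.8, 146.8]
tool_rot: [-0.003, 1.0, -0.002, -0.002]
force: [-0.7, -0.9, -1.0]
finger_gap: 0.23
grasp_force: 69.0
wz -0.62
shift cm [-0.3 -0.1  8.7] at [ 487.7 -298.8  146.8] F [-0.7 -0.9 -1. ] t 21.1667
0.93 [((33, 27), array([ 366.6, -456.2])), ((401, 51), array([ 379.3, -221.3])), ((368, 303), array([ 559.7, -229.4])), ((67, 341), array([ 596. , -469.4]))]
```

```bash
python3 -m pendant '[{"wx":0,"wy":0,"wz":0,"x":-0.3,"y":-0.1,"z":3.5,"fingers":-1},{"wx":0,"wy":0,"wz":0,"x":0,"y":0,"z":3.5,"fingers":-1},{"wx":0,"wy":0,"wz":0,"x":0,"y":0,"z":3,"fingers":-1},{"wx":0,"wy":0,"wz":0,"x":0,"y":0,"z":1.5,"fingers":-1},{"wx":0,"wy":0,"wz":0,"x":0,"y":0,"z":0.9,"fingers":-1},{"wx":0,"wy":0,"wz":0,"x":0,"y":0,"z":0,"fingers":-1},{"wx":0,"wy":0,"wz":0,"x":0,"y":0,"z":0,"fingers":-1},{"wx":0,"wy":0,"wz":0,"x":0,"y":0,"z":0.2,"fingers":-1},{"wx":0,"wy":0,"wz":0,"x":0,"y":0,"z":0,"fingers":-1}]'
```

```text
t: 22.02
eef_pos: [495.9, -291.9, 23.4]
tool_rot: [-0.009, 1.0, -0.0, 0.001]
force: [0.2, -0.9, -2.3]
finger_gap: 0.232
grasp_force: 69.1
```

```bash
python3 -m pendant '[{"wx":0,"wy":0,"wz":0,"x":0,"y":0,"z":0.4,"fingers":-1},{"wx":0,"wy":0,"wz":0,"x":0,"y":0,"z":0.2,"fingers":-1},{"wx":0,"wy":0,"wz":0,"x":0,"y":0,"z":0,"fingers":-1},{"wx":0,"wy":0,"wz":0,"x":0,"y":0,"z":0,"fingers":0.2},{"wx":0,"wy":0,"wz":0,"x":0,"y":0,"z":0,"fingers":0.2},{"wx":0,"wy":0,"wz":0,"x":0,"y":0,"z":0,"fingers":0.2},{"wx":0,"wy":0,"wz":0,"x":0,"y":0,"z":-2,"fingers":0.2},{"wx":0,"wy":0,"wz":0,"x":0,"y":0,"z":-4,"fingers":0.2},{"wx":0,"wy":0,"wz":0,"x":0,"y":0,"z":-4,"fingers":0.5},{"wx":0,"wy":0,"wz":0,"x":0,"y":0,"z":-4,"fingers":1}]'; python3 -m pendant '[{"wx":0,"wy":0,"wz":0,"x":0,"y":0,"z":-4,"fingers":1},{"wx":0,"wy":0,"wz":0,"x":0,"y":0,"z":0,"fingers":1},{"wx":0,"wy":0,"wz":0,"x":0,"y":0,"z":0,"fingers":1}]'
python3 - <<'E'
from h import *
p=cap("wrist","w13.png")
for q in("clip_point1","pipe_grip1","pipe1"):
  for r in spotter.mark_of(q,p)[:2]: print(q,r["p"],r["at"],at_z(p,r["at"],31))
a=cap("scene","c13.png");b=cap("side","s13.png")
for n,x in (("scene",a),("side",b)):
  for r in spotter.mark_of("pipe1",x)[:7]: print(n,round(r["p"],2),np.array(r["at"]),at_z(x,r["at"],0)[:2])
  for r in spotter.mark_of("clip_point1",x)[:7]: print(n,"clip",round(r["p"],2),np.array(r["at"]),at_z(x,r["at"],26)[:2])
go((455,290,200),-13)
E
```

```text
t: 22.85
eef_pos: [494.3, -291.5, 157.5]
tool_rot: [-0.009, 1.0, 0.0, -0.001]
force: [0.5, -1.0, 0.3]
finger_gap: 0.865
grasp_force: 0.0
t: 23.1
eef_pos: [496.5, -292.7, 199.2]
tool_rot: [-0.009, 1.0, -0.001, 0.003]
force: [-0.1, -0.0, -0.9]
finger_gap: 0.999
grasp_force: 0.0
clip_point1 0.62 [277.4, 262.5] [ 567.8 -293.1   31. ]
pipe_grip1 0.78 [281.7, 192.3] [ 497.4 -290.3   31. ]
pipe1 0.85 [276.7, 197.7] [ 502.6 -294.9   31. ]
scene 0.81 [392.3 211.5] [415.8 461.4]
scene 0.72 [170.3 234.4] [ 498.6 -289.6]
scene 0.72 [417.6 256.9] [646.6 478.6]
scene 0.57 [350.4 217.1] [439.4 309.7]
scene clip 0.81 [353.3 167. ] [161.1 371.9]
scene clip 0.8 [167.8 240. ] [ 556.3 -286.8]
scene clip 0.78 [402.3 239.6] [593.7 441.4]
scene clip 0.74 [394.7 194.9] [353.8 482.5]
scene clip 0.57 [348.1 222. ] [497.6 288.2]
scene clip 0.51 [266.6 259.6] [660.7  14.4]
side 0.93 [223.5 192.7] [410.7 467.1]
side 0.92 [279.9 180.9] [645.5 470.4]
side 0.87 [246.  216.3] [443.4 282.9]
side 0.65 [180.1 219.2] [217.4 351.6]
side 0.63 [333.3 323.5] [ 510.9 -299.2]
side 0.21 [382.4 264.1] [ 766.  -127.2]
side clip 0.88 [265.7 205.9] [519.8 283.8]
side clip 0.88 [268.8 184.1] [581.7 422.9]
side clip 0.78 [162.3 210.4] [164.3 391.5]
side clip 0.72 [354.9 306.5] [ 583.1 -284.9]
side clip 0.58 [210.8 188.5] [364.1 473.4]
side clip 0.54 [246.1 208.2] [449.  295.5]
wz 14.02
shift cm [16.9 55.8 -0.4] at [ 494.5 -291.5  195.6] F [-0.  -0.  -0.2] t 23.6
```

```bash
python3 -m pendant '[{"wx":0,"wy":0,"wz":7,"x":0,"y":0,"z":0,"fingers":1},{"wx":0,"wy":0,"wz":7,"x":0,"y":0,"z":0,"fingers":1},{"wx":0,"wy":0,"wz":0,"x":1.13,"y":3.72,"z":0,"fingers":1},{"wx":0,"wy":0,"wz":0,"x":1.13,"y":3.72,"z":0,"fingers":1},{"wx":0,"wy":0,"wz":0,"x":1.13,"y":3.72,"z":0,"fingers":1},{"wx":0,"wy":0,"wz":0,"x":1.13,"y":3.72,"z":0,"fingers":1},{"wx":0,"wy":0,"wz":0,"x":1.13,"y":3.72,"z":0,"fingers":1},{"wx":0,"wy":0,"wz":0,"x":1.13,"y":3.72,"z":0,"fingers":1},{"wx":0,"wy":0,"wz":0,"x":1.13,"y":3.72,"z":0,"fingers":1},{"wx":0,"wy":0,"wz":0,"x":1.13,"y":3.72,"z":0,"fingers":1}]' && python3 -m pendant '[{"wx":0,"wy":0,"wz":0,"x":1.13,"y":3.72,"z":0,"fingers":1},{"wx":0,"wy":0,"wz":0,"x":1.13,"y":3.72,"z":0,"fingers":1},{"wx":0,"wy":0,"wz":0,"x":1.13,"y":3.72,"z":0,"fingers":1},{"wx":0,"wy":0,"wz":0,"x":1.13,"y":3.72,"z":0,"fingers":1},{"wx":0,"wy":0,"wz":0,"x":1.13,"y":3.72,"z":0,"fingers":1},{"wx":0,"wy":0,"wz":0,"x":1.13,"y":3.72,"z":0,"fingers":1},{"wx":0,"wy":0,"wz":0,"x":1.13,"y":3.72,"z":0,"fingers":1},{"wx":0,"wy":0,"wz":0,"x":0,"y":0,"z":0,"fingers":1},{"wx":0,"wy":0,"wz":0,"x":0,"y":0,"z":0,"fingers":1}]'
python3 - <<'E'
from h import *
p=cap("wrist","w14.png")
for q in("clip_point1","pipe_grip1","pipe1"):
  for r in spotter.mark_of(q,p)[:3]: print(q,r["p"],r["at"],at_z(p,r["at"],0 if q=="pipe1" else 26))
go((440,300,20),-13)
# silver tube pixels: low saturation, bright
h=cv2.cvtColor(p["frame"],cv2.COLOR_RGB2HSV); m=((h[...,1]<45)&(h[...,2]>70)).astype(np.uint8); m[300:]=0
n,l,st,c=cv2.connectedComponentsWithStats(m)
for i in range(1,n):
  if st[i,4]>300:
    v,u=np.nonzero(l==i);vx,vy,x0,y0=cv2.fitLine(np.stack([u,v],1).astype(np.float32),cv2.DIST_HUBER,0,.01,.01).ravel()
    A=at_z(p,(x0-vx*50,y0-vy*50),26);B=at_z(p,(x0+vx*50,y0+vy*50),26);d=(B-A)*np.sign((B-A)[0])
    print(st[i],"mid",at_z(p,(x0,y0),26)[:2],"yaw",np.degrees(np.arctan2(d[1],d[0])))
E
```

```text
t: 24.43
eef_pos: [473.1, 20.4, 196.5]
tool_rot: [0.113, 0.994, 0.0, 0.0]
force: [0.5, -0.1, 0.1]
finger_gap: 1.003
grasp_force: 0.0
t: 25.18
eef_pos: [453.9, 293.0, 195.9]
tool_rot: [0.11, 0.994, 0.0, -0.0]
force: [-0.4, -0.8, 0.1]
finger_gap: 1.002
grasp_force: 0.0
clip_point1 0.96 [281.9, 247.3] [508.  284.1  26. ]
clip_point1 0.87 [448.3, 301.2] [602.1 436.5  26. ]
clip_point1 0.58 [478.1, 35.9] [361.2 483.9  26. ]
pipe_grip1 0.94 [504.8, 331.8] [650.7 490.6  26. ]
pipe_grip1 0.9 [456.5, 127.2] [431.3 459.8  26. ]
pipe_grip1 0.64 [287.1, 174.5] [439.6 304.3  26. ]
pipe1 0.96 [450.2, 110.3] [417.7 468.1   0. ]
pipe1 0.8 [475.6, 311.5] [639.1 475.6   0. ]
pipe1 0.72 [283.1, 182.4] [450.5 298.4   0. ]
wz -0.14
shift cm [ 1.8  0.8 17.6] at [455.4 288.3 196.2] F [ 0.1 -0.4  0.5] t 25.3833
[455  51  22 100 394] mid [411.6 469. ] yaw -16.182789622960488
[ 268   88   31  159 3397] mid [432.2 303.5] yaw -13.764365100499266
[   0  273   89   27 1463] mid [500.8  40.2] yaw 84.12382019703972
```

```bash
python3 -m pendant '[{"wx":0,"wy":0,"wz":0.6,"x":1.1,"y":0.45,"z":3,"fingers":1},{"wx":0,"wy":0,"wz":0,"x":1.07,"y":0.45,"z":3.5,"fingers":1},{"wx":0,"wy":0,"wz":0,"x":0,"y":0,"z":4,"fingers":1},{"wx":0,"wy":0,"wz":0,"x":0,"y":0,"z":4,"fingers":1},{"wx":0,"wy":0,"wz":0,"x":0,"y":0,"z":2.7,"fingers":1},{"wx":0,"wy":0,"wz":0,"x":0,"y":0,"z":1,"fingers":1},{"wx":0,"wy":0,"wz":0,"x":0,"y":0,"z":0,"fingers":1},{"wx":0,"wy":0,"wz":0,"x":0,"y":0,"z":0,"fingers":1}]'
python3 -c "
from h import *
go((436.5,302.2,11),-13.8)"
```

```text
t: 26.05
eef_pos: [437.0, 303.5, 15.2]
tool_rot: [0.119, 0.993, 0.0, 0.001]
force: [0.2, 0.4, 1.2]
finger_gap: 1.001
grasp_force: 0.0
wz 0.13
shift cm [ 0.  -0.1  0.4] at [437.  303.5  15.2] F [0.2 0.4 1.2] t 26.05
```

```bash
python3 -m pendant '[{"wx":0,"wy":0,"wz":0,"x":0,"y":-0.1,"z":0.4,"fingers":1},{"wx":0,"wy":0,"wz":0,"x":0,"y":0,"z":0,"fingers":-1},{"wx":0,"wy":0,"wz":0,"x":0,"y":0,"z":0,"fingers":-1},{"wx":0,"wy":0,"wz":0,"x":0,"y":0,"z":0,"fingers":-1},{"wx":0,"wy":0,"wz":0,"x":0,"y":0,"z":0,"fingers":-1},{"wx":0,"wy":0,"wz":0,"x":0,"y":0,"z":0,"fingers":-1},{"wx":0,"wy":0,"wz":0,"x":0,"y":0,"z":0,"fingers":-1},{"wx":0,"wy":0,"wz":0,"x":0,"y":0,"z":0,"fingers":-1},{"wx":0,"wy":0,"wz":0,"x":0,"y":0,"z":0,"fingers":-1}]' && python3 -m pendant '[{"wx":0,"wy":0,"wz":0,"x":0,"y":0,"z":-2.5,"fingers":-1},{"wx":0,"wy":0,"wz":-4.6,"x":0,"y":0,"z":-2.5,"fingers":-1},{"wx":0,"wy":0,"wz":-4.6,"x":0,"y":0,"z":0,"fingers":-1},{"wx":0,"wy":0,"wz":-4.6,"x":0,"y":0,"z":0,"fingers":-1},{"wx":0,"wy":0,"wz":-4.6,"x":0,"y":0,"z":0,"fingers":-1},{"wx":0,"wy":0,"wz":0,"x":0,"y":0,"z":0,"fingers":-1},{"wx":0,"wy":0,"wz":0,"x":0,"y":0,"z":0,"fingers":-1}]'
python3 -c "
from h import *
go(S((-150,0,62),ST),4.6)"
```

```text
t: 26.8
eef_pos: [435.9, 303.2, 11.0]
tool_rot: [0.118, 0.993, 0.0, 0.0]
force: [-1.9, -0.3, 5.6]
finger_gap: 0.232
grasp_force: 68.2
t: 27.38
eef_pos: [435.0, 302.5, 59.7]
tool_rot: [-0.041, 0.999, -0.0, -0.001]
force: [0.3, -0.1, -3.3]
finger_gap: 0.234
grasp_force: 69.1
wz 0.11
shift cm [ -6.3 -29.1  -0.2] at [435.  302.5  59.7] F [ 0.3 -0.1 -3.3] t 27.3833
```

```bash
python3 -m pendant '[{"wx":0,"wy":0,"wz":0,"x":-0.5,"y":-2,"z":0,"fingers":-1},{"wx":0,"wy":0,"wz":0,"x":-0.7,"y":-3.4,"z":0,"fingers":-1},{"wx":0,"wy":0,"wz":0,"x":-0.8,"y":-3.8,"z":0,"fingers":-1},{"wx":0,"wy":0,"wz":0,"x":-0.8,"y":-3.8,"z":0,"fingers":-1},{"wx":0,"wy":0,"wz":0,"x":-0.8,"y":-3.8,"z":0,"fingers":-1},{"wx":0,"wy":0,"wz":0,"x":-0.8,"y":-3.8,"z":0,"fingers":-1},{"wx":0,"wy":0,"wz":0,"x":-0.8,"y":-3.5,"z":0,"fingers":-1},{"wx":0,"wy":0,"wz":0,"x":-0.7,"y":-3,"z":0,"fingers":-1},{"wx":0,"wy":0,"wz":0,"x":-0.4,"y":-2,"z":0,"fingers":-1},{"wx":0,"wy":0,"wz":0,"x":0,"y":0,"z":0,"fingers":-1}]' && python3 -m pendant '[{"wx":0,"wy":0,"wz":0,"x":0,"y":0,"z":0,"fingers":-1},{"wx":0,"wy":0,"wz":0,"x":0,"y":0,"z":0,"fingers":-1}]'
python3 -c "
from h import *
go(S((-150,0,20.5),ST),4.6)"
```

```text
t: 28.22
eef_pos: [523.8, 11.6, 60.1]
tool_rot: [-0.037, 0.999, -0.002, 0.0]
force: [0.2, 0.2, -3.1]
finger_gap: 0.229
grasp_force: 69.1
t: 28.38
eef_pos: [522.3, 19.1, 59.9]
tool_rot: [-0.042, 0.999, 0.0, -0.001]
force: [0.9, 0.7, -2.6]
finger_gap: 0.235
grasp_force: 69.1
wz 0.2
shift cm [ 0.1 -0.1  3.9] at [522.3  19.1  59.9] F [ 0.9  0.7 -2.6] t 28.3833
```

```bash
python3 -m pendant '[{"wx":0,"wy":0,"wz":0.1,"x":0.1,"y":-0.1,"z":1.5,"fingers":-1},{"wx":0,"wy":0,"wz":0,"x":0,"y":0,"z":1.5,"fingers":-1},{"wx":0,"wy":0,"wz":0,"x":0,"y":0,"z":0.9,"fingers":-1},{"wx":0,"wy":0,"wz":0,"x":0,"y":0,"z":0,"fingers":-1},{"wx":0,"wy":0,"wz":0,"x":0,"y":0,"z":0,"fingers":-1},{"wx":0,"wy":0,"wz":0,"x":0,"y":0,"z":0,"fingers":-1}]'
python3 -c "
from h import *
go(S((-75,0,20),ST),4.6)"
```

```text
t: 28.88
eef_pos: [522.3, 17.8, 21.7]
tool_rot: [-0.042, 0.999, 0.0, 0.0]
force: [0.2, 0.0, -3.0]
finger_gap: 0.234
grasp_force: 69.2
wz 0.17
shift cm [-7.4  0.   0.2] at [522.3  17.8  21.7] F [ 0.2  0.  -3. ] t 28.8833
```

```bash
python3 -m pendant '[{"wx":0,"wy":0,"wz":0.15,"x":0,"y":0,"z":0.15,"fingers":-1},{"wx":0,"wy":0,"wz":0,"x":-1,"y":0,"z":0,"fingers":-1},{"wx":0,"wy":0,"wz":0,"x":-1.4,"y":0,"z":0,"fingers":-1},{"wx":0,"wy":0,"wz":0,"x":-1.2,"y":0,"z":0,"fingers":-1},{"wx":0,"wy":0,"wz":0,"x":0,"y":0,"z":0,"fingers":-1},{"wx":0,"wy":0,"wz":0,"x":0,"y":0,"z":0.05,"fingers":-1}]'
python3 -m pendant '[{"wx":0,"wy":0,"wz":0,"x":-1,"y":0.1,"z":0.05,"fingers":-1},{"wx":0,"wy":0,"wz":0,"x":-1,"y":0,"z":0,"fingers":-1},{"wx":0,"wy":0,"wz":0,"x":-1,"y":0,"z":0,"fingers":-1},{"wx":0,"wy":0,"wz":0,"x":-0.6,"y":0,"z":0,"fingers":-1},{"wx":0,"wy":0,"wz":0,"x":0,"y":0,"z":0,"fingers":-1},{"wx":0,"wy":0,"wz":0,"x":0,"y":0,"z":0,"fingers":-1},{"wx":0,"wy":0,"wz":0,"x":0,"y":0,"z":0,"fingers":-1}]'
python3 -c "
from h import *
go(S((-75,0,19),ST),4.6)"
```

```text
t: 29.38
eef_pos: [558.8, 20.2, 19.7]
tool_rot: [-0.04, 0.999, 0.0, 0.001]
force: [-0.8, 0.6, -2.7]
finger_gap: 0.231
grasp_force: 69.1
t: 29.97
eef_pos: [594.2, 24.1, 19.0]
tool_rot: [-0.04, 0.999, 0.0, 0.001]
force: [1.8, 0.2, -1.3]
finger_gap: 0.228
grasp_force: 69.5
wz -0.02
shift cm [-0.2 -0.   0. ] at [594.2  24.1  19. ] F [ 1.8  0.2 -1.3] t 29.9667
```

```bash
python3 -m pendant '[{"wx":0,"wy":0,"wz":0,"x":0,"y":0,"z":0.05,"fingers":-1},{"wx":0,"wy":0,"wz":0,"x":0,"y":0,"z":0,"fingers":0.2},{"wx":0,"wy":0,"wz":0,"x":0,"y":0,"z":0,"fingers":0.2},{"wx":0,"wy":0,"wz":0,"x":0,"y":0,"z":0,"fingers":0.2},{"wx":0,"wy":0,"wz":0,"x":0,"y":0,"z":-2,"fingers":0.2},{"wx":0,"wy":0,"wz":0,"x":0,"y":0,"z":-4,"fingers":0.2},{"wx":0,"wy":0,"wz":0,"x":0,"y":0,"z":-4,"fingers":0.2},{"wx":0,"wy":0,"wz":0,"x":0,"y":0,"z":-4,"fingers":-1},{"wx":0,"wy":0,"wz":0,"x":0,"y":0,"z":-4,"fingers":-1},{"wx":0,"wy":0,"wz":0,"x":0,"y":0,"z":-3,"fingers":-1}]' && python3 -m pendant '[{"wx":0,"wy":0,"wz":0,"x":-2.6,"y":-3.2,"z":0,"fingers":-1},{"wx":0,"wy":0,"wz":0,"x":-2.6,"y":-3.2,"z":0,"fingers":-1},{"wx":0,"wy":0,"wz":0,"x":-2.6,"y":-3.2,"z":0,"fingers":-1},{"wx":0,"wy":0,"wz":0,"x":0,"y":0,"z":0,"fingers":-1},{"wx":0,"wy":0,"wz":0,"x":0,"y":0,"z":0,"fingers":-1}]'
python3 b.py w15.png upper_handle clip_point1;python3 -c "
from h import *
go(S((0,-97,185),ST),4.6)"
```

```text
t: 30.8
eef_pos: [594.2, 23.8, 232.0]
tool_rot: [-0.04, 0.999, 0.0, 0.002]
force: [0.7, 0.4, 0.5]
finger_gap: 0.179
grasp_force: 0.0
t: 31.22
eef_pos: [679.1, -68.8, 227.1]
tool_rot: [-0.038, 0.999, -0.001, -0.001]
force: [-0.8, 0.7, 0.4]
finger_gap: -0.002
grasp_force: 0.0
4.472997636152785 [615.  -73.2 369.3]
upper_handle 0.77 [277.9 236.4] [679.8 -69.2]
upper_handle 0.35 [231.9 262. ] [697.8 -95.3]
clip_point1 0.57 [375.8 183.2] [668.7  29.1]
clip_point1 0.55 [42.5 55. ] [ 572.5 -296.8]
wz 0.07
shift cm [-0.  -0.3  4.3] at [678.3 -63.9 227.9] F [0.2 0.6 0.3] t 31.3667
```

```bash
python3 -m pendant '[{"wx":0,"wy":0,"wz":0,"x":0,"y":-0.2,"z":2,"fingers":-1},{"wx":0,"wy":0,"wz":0,"x":0,"y":0,"z":1.8,"fingers":-1},{"wx":0,"wy":0,"wz":0,"x":0,"y":0,"z":0.8,"fingers":-1},{"wx":0,"wy":0,"wz":0,"x":0,"y":-0.6,"z":1.1,"fingers":-1},{"wx":0,"wy":0,"wz":0,"x":0,"y":-0.6,"z":1.1,"fingers":-1},{"wx":0,"wy":0,"wz":0,"x":0,"y":-0.6,"z":1.25,"fingers":-1},{"wx":0,"wy":0,"wz":0,"x":0,"y":-0.5,"z":1.25,"fingers":-1},{"wx":0,"wy":0,"wz":0,"x":0,"y":0,"z":0,"fingers":-1}]' && python3 -m pendant '[{"wx":0,"wy":0,"wz":0,"x":0,"y":-0.2,"z":1.2,"fingers":-1},{"wx":0,"wy":0,"wz":0,"x":0,"y":-0.2,"z":1.2,"fingers":-1},{"wx":0,"wy":0,"wz":0,"x":0,"y":-0.2,"z":1,"fingers":-1},{"wx":0,"wy":0,"wz":0,"x":0,"y":-0.1,"z":0.8,"fingers":-1},{"wx":0,"wy":0,"wz":0,"x":0,"y":-0.1,"z":0.7,"fingers":-1},{"wx":0,"wy":0,"wz":0,"x":0,"y":0,"z":0.4,"fingers":-1},{"wx":0,"wy":0,"wz":0,"x":0,"y":0,"z":0.4,"fingers":-1},{"wx":0,"wy":0,"wz":0,"x":0,"y":0,"z":0,"fingers":-1},{"wx":0,"wy":0,"wz":0,"x":0,"y":0,"z":0,"fingers":-1}]'
```

```text
t: 32.03
eef_pos: [679.7, -92.4, 132.3]
tool_rot: [-0.039, 0.999, -0.0, -0.002]
force: [0.1, 1.5, 0.8]
finger_gap: -0.0
grasp_force: 0.8
t: 32.78
eef_pos: [681.3, -98.4, 77.9]
tool_rot: [-0.04, 0.999, 0.0, -0.0]
force: [0.9, -2.6, 3.1]
finger_gap: -0.001
grasp_force: 1.4
```

```bash
python3 -m pendant '[{"wx":0,"wy":0,"wz":0,"x":0,"y":0,"z":0.3,"fingers":-1},{"wx":0,"wy":0,"wz":0,"x":0,"y":0,"z":0,"fingers":-1},{"wx":0,"wy":0,"wz":0,"x":0,"y":0,"z":0,"fingers":-1}]';python3 -c "
from h import *
go(S((0,-135,76),ST),4.6)"
```

```text
t: 33.03
eef_pos: [681.5, -98.4, 75.8]
tool_rot: [-0.04, 0.999, 0.0, -0.0]
force: [-0.9, -1.6, 5.5]
finger_gap: 0.001
grasp_force: 2.7
wz -0.02
shift cm [ 0.  -0.6 -0. ] at [681.5 -98.4  75.8] F [-0.9 -1.6  5.5] t 33.0333
```

```bash
python3 -m pendant '[{"wx":0,"wy":0,"wz":0,"x":0,"y":0,"z":0.3,"fingers":-1},{"wx":0,"wy":0,"wz":0,"x":0,"y":0,"z":0.1,"fingers":-1},{"wx":0,"wy":0,"wz":0,"x":0,"y":0,"z":0,"fingers":-1}]';python3 -m pendant '[{"wx":0,"wy":0,"wz":0,"x":0,"y":0,"z":0.25,"fingers":-1},{"wx":0,"wy":0,"wz":0,"x":0,"y":0,"z":0,"fingers":-1},{"wx":0,"wy":0,"wz":0,"x":0,"y":0,"z":0,"fingers":-1}]'
```

```text
t: 33.28
eef_pos: [681.7, -98.6, 74.4]
tool_rot: [-0.04, 0.999, 0.0, 0.0]
force: [-5.8, -0.9, 17.3]
finger_gap: 0.002
grasp_force: 8.6
t: 33.53
eef_pos: [681.7, -98.7, 73.5]
tool_rot: [-0.04, 0.999, 0.0, 0.0]
force: [-9.3, -0.7, 24.2]
finger_gap: -0.001
grasp_force: 12.1
```

Same signature as pipe 1 (24 N at z=73.5). Letting up and returning over the pipe.

```bash
python3 -m pendant '[{"wx":0,"wy":0,"wz":0,"x":0,"y":0.2,"z":-2.5,"fingers":-1},{"wx":0,"wy":0,"wz":0,"x":0,"y":0.8,"z":-2.5,"fingers":-1},{"wx":0,"wy":0,"wz":0,"x":0,"y":1.2,"z":-3,"fingers":-1},{"wx":0,"wy":0,"wz":0,"x":0,"y":1.5,"z":-3,"fingers":-1},{"wx":0,"wy":0,"wz":0,"x":0,"y":0,"z":-4,"fingers":-1},{"wx":0,"wy":0,"wz":0,"x":1.9,"y":2.6,"z":0,"fingers":-1},{"wx":0,"wy":0,"wz":0,"x":1.9,"y":2.6,"z":0,"fingers":-1},{"wx":0,"wy":0,"wz":0,"x":1.9,"y":2,"z":0,"fingers":0.3},{"wx":0,"wy":0,"wz":0,"x":1.9,"y":1.4,"z":0,"fingers":0.3},{"wx":0,"wy":0,"wz":0,"x":0,"y":0,"z":0,"fingers":0.3}]';
python3 - <<'E'
from h import *
p=cap("wrist","w16.png");print(yaw())
for q in ("clip_point1","pipe_grip1"):
    for r in spotter.mark_of(q,p)[:2]: print(q,r["p"],r["at"],at_z(p,r["at"],34))
go(S((-75,0,20),ST),4.6)
a=cap('side');f=a['frame'][170:260,280:400,::-1]; cv2.imwrite('pics/s16.png',cv2.resize(f,(800,600),interpolation=cv2.INTER_CUBIC))
f0=cv2.imread('pics/s11.png').astype(int);f1=cv2.imread('pics/s16.png').astype(int)
print("diff jaw region vs pipe 1:",abs(f1-f0)[360:520,300:480].mean(),"handle",abs(f1-f0)[250:340,230:560].mean())
E
```

```text
t: 34.37
eef_pos: [591.5, 24.2, 217.8]
tool_rot: [-0.044, 0.999, 0.002, -0.003]
force: [-1.0, 1.3, -0.7]
finger_gap: 0.422
grasp_force: 0.0
4.881998441592973
clip_point1 0.89 [277.9, 264.4] [669.   30.9  34. ]
pipe_grip1 0.85 [277.8, 192.6] [594.1  24.3  34. ]
wz 0.04
shift cm [-0.1  0.5 19.8] at [595.9  18.8 218.4] F [0.5 0.3 1. ] t 34.5167
diff jaw region vs pipe 1: 2.8589699074074075 handle 0.5086195286195286
```

The view matches pipe 1's shut state almost exactly. Retrieving pipe 2.

```bash
python3 -m pendant '[{"wx":0,"wy":0,"wz":0,"x":0,"y":0.2,"z":4,"fingers":0.3},{"wx":0,"wy":0,"wz":0,"x":0,"y":0.2,"z":4,"fingers":0.3},{"wx":0,"wy":0,"wz":0,"x":0,"y":0,"z":4,"fingers":0.3},{"wx":0,"wy":0,"wz":0,"x":0,"y":0,"z":4,"fingers":0.3},{"wx":0,"wy":0,"wz":0,"x":0,"y":0,"z":3,"fingers":0.3},{"wx":0,"wy":0,"wz":0,"x":0,"y":0,"z":0.6,"fingers":0.3},{"wx":0,"wy":0,"wz":0,"x":0,"y":0,"z":0,"fingers":0.3},{"wx":0,"wy":0,"wz":0,"x":0,"y":0,"z":0,"fingers":0.3}]'
python3 -c "
from h import *
go(S((-75,0,19.5),ST),4.6)"
```

```text
t: 35.23
eef_pos: [597.3, 21.6, 23.7]
tool_rot: [-0.039, 0.999, -0.0, 0.001]
force: [-0.5, 0.2, 0.6]
finger_gap: 0.65
grasp_force: 0.0
wz -0.08
shift cm [0.1 0.2 0.4] at [597.3  21.6  23.7] F [-0.5  0.2  0.6] t 35.2333
```

```bash
python3 -m pendant '[{"wx":0,"wy":0,"wz":0,"x":0.1,"y":0.2,"z":0.3,"fingers":0.3},{"wx":0,"wy":0,"wz":0,"x":0,"y":0,"z":0,"fingers":-1},{"wx":0,"wy":0,"wz":0,"x":0,"y":0,"z":0,"fingers":-1},{"wx":0,"wy":0,"wz":0,"x":0,"y":0,"z":0,"fingers":-1},{"wx":0,"wy":0,"wz":0,"x":0,"y":0,"z":0,"fingers":-1},{"wx":0,"wy":0,"wz":0,"x":0,"y":0,"z":0,"fingers":-1},{"wx":0,"wy":0,"wz":0,"x":0,"y":0,"z":0,"fingers":-1}]' && python3 -m pendant '[{"wx":0,"wy":0,"wz":0,"x":0,"y":0,"z":-0.4,"fingers":-1},{"wx":0,"wy":0,"wz":0,"x":1.5,"y":0,"z":0,"fingers":-1},{"wx":0,"wy":0,"wz":0,"x":2,"y":0,"z":0,"fingers":-1},{"wx":0,"wy":0,"wz":0,"x":2,"y":0,"z":0,"fingers":-1},{"wx":0,"wy":0,"wz":0,"x":2,"y":0,"z":0,"fingers":-1},{"wx":0,"wy":0,"wz":0,"x":0.5,"y":0,"z":-1.5,"fingers":-1},{"wx":0,"wy":0,"wz":0,"x":0,"y":0,"z":-4,"fingers":-1},{"wx":0,"wy":0,"wz":0,"x":0,"y":0,"z":-4,"fingers":-1},{"wx":0,"wy":0,"wz":0,"x":0,"y":0,"z":-4,"fingers":-1}]'
python3 -c "
from h import *
go((495,-380,160),1.2)"
```

```text
t: 35.82
eef_pos: [595.7, 24.2, 21.5]
tool_rot: [-0.04, 0.999, 0.0, 0.001]
force: [-1.1, 0.0, 5.7]
finger_gap: 0.235
grasp_force: 68.2
t: 36.57
eef_pos: [513.4, 17.4, 159.8]
tool_rot: [-0.04, 0.999, -0.0, -0.001]
force: [1.0, 0.8, -2.9]
finger_gap: 0.227
grasp_force: 68.8
wz 3.37
shift cm [  2.7 -39.7  -0. ] at [513.4  17.4 159.8] F [ 1.   0.8 -2.9] t 36.5667
```

```bash
python3 -m pendant '[{"wx":0,"wy":0,"wz":3.4,"x":0,"y":-2,"z":0,"fingers":-1},{"wx":0,"wy":0,"wz":0,"x":0.25,"y":-3.8,"z":0,"fingers":-1},{"wx":0,"wy":0,"wz":0,"x":0.25,"y":-3.8,"z":0,"fingers":-1},{"wx":0,"wy":0,"wz":0,"x":0.25,"y":-3.8,"z":0,"fingers":-1},{"wx":0,"wy":0,"wz":0,"x":0.25,"y":-3.8,"z":0,"fingers":-1},{"wx":0,"wy":0,"wz":0,"x":0.25,"y":-3.8,"z":0,"fingers":-1},{"wx":0,"wy":0,"wz":0,"x":0.25,"y":-3.8,"z":0,"fingers":-1},{"wx":0,"wy":0,"wz":0,"x":0.25,"y":-3.8,"z":0,"fingers":-1},{"wx":0,"wy":0,"wz":0,"x":0.25,"y":-3.8,"z":0,"fingers":-1},{"wx":0,"wy":0,"wz":0,"x":0.25,"y":-3.8,"z":0,"fingers":-1}]' && python3 -m pendant '[{"wx":0,"wy":0,"wz":0,"x":0.2,"y":-2.7,"z":0,"fingers":-1},{"wx":0,"wy":0,"wz":0,"x":0,"y":0,"z":0,"fingers":-1},{"wx":0,"wy":0,"wz":0,"x":0,"y":0,"z":0,"fingers":-1},{"wx":0,"wy":0,"wz":0,"x":0,"y":0,"z":0,"fingers":-1}]'
python3 -c "
from h import *
go((495,-380,25),1.2)"
```

```text
t: 37.4
eef_pos: [499.7, -346.3, 157.9]
tool_rot: [-0.01, 1.0, 0.0, -0.001]
force: [0.2, 0.2, -3.3]
finger_gap: 0.233
grasp_force: 69.0
t: 37.73
eef_pos: [499.0, -370.7, 157.7]
tool_rot: [-0.01, 1.0, 0.001, -0.001]
force: [0.3, 0.6, -2.9]
finger_gap: 0.233
grasp_force: 69.1
wz -0.04
shift cm [ 0.4 -0.9 13.3] at [ 499.  -370.7  157.7] F [ 0.3  0.6 -2.9] t 37.7333
```

```bash
python3 -m pendant '[{"wx":0,"wy":0,"wz":0,"x":0.3,"y":-0.5,"z":3.5,"fingers":-1},{"wx":0,"wy":0,"wz":0,"x":0,"y":-0.5,"z":3.5,"fingers":-1},{"wx":0,"wy":0,"wz":0,"x":0,"y":0,"z":3.3,"fingers":-1},{"wx":0,"wy":0,"wz":0,"x":0,"y":0,"z":2,"fingers":-1},{"wx":0,"wy":0,"wz":0,"x":0,"y":0,"z":1,"fingers":-1},{"wx":0,"wy":0,"wz":0,"x":0,"y":0,"z":0,"fingers":-1},{"wx":0,"wy":0,"wz":0,"x":0,"y":0,"z":0,"fingers":-1},{"wx":0,"wy":0,"wz":0,"x":0,"y":0,"z":0,"fingers":-1}]'
```

```text
t: 38.4
eef_pos: [498.4, -382.2, 27.7]
tool_rot: [-0.011, 1.0, -0.001, 0.002]
force: [0.4, -1.2, -2.5]
finger_gap: 0.231
grasp_force: 69.3
```

```bash
python3 -m pendant '[{"wx":0,"wy":0,"wz":0,"x":0,"y":0,"z":0.5,"fingers":-1},{"wx":0,"wy":0,"wz":0,"x":0,"y":0,"z":0.4,"fingers":-1},{"wx":0,"wy":0,"wz":0,"x":0,"y":0,"z":0,"fingers":-1},{"wx":0,"wy":0,"wz":0,"x":0,"y":0,"z":0,"fingers":0.1},{"wx":0,"wy":0,"wz":0,"x":0,"y":0,"z":0,"fingers":0.1},{"wx":0,"wy":0,"wz":0,"x":0,"y":0,"z":0,"fingers":0.1},{"wx":0,"wy":0,"wz":0,"x":0,"y":0,"z":-2,"fingers":0.1},{"wx":0,"wy":0,"wz":0,"x":0,"y":0,"z":-4,"fingers":0.1},{"wx":0,"wy":0,"wz":0,"x":0,"y":0,"z":-4,"fingers":0.1},{"wx":0,"wy":0,"wz":0,"x":0,"y":0,"z":-4,"fingers":-1}]'; python3 -m pendant '[{"wx":0,"wy":0,"wz":0,"x":0,"y":0,"z":-4,"fingers":-1},{"wx":0,"wy":0,"wz":0,"x":0,"y":0,"z":-2,"fingers":-1},{"wx":0,"wy":0,"wz":0,"x":0,"y":0,"z":0,"fingers":-1}]'
python3 - <<'E'
from h import *
p=cap("wrist","w17.png")
for q in("clip_point1","pipe_grip1","pipe1"):
  for r in spotter.mark_of(q,p)[:2]: print(q,r["p"],r["at"],at_z(p,r["at"],31))
# approach point for closing the guard: -y side of open bar, stand (-170,-125)
go(S((-170,-125,210),ST),4.6)
E
```

```text
t: 39.23
eef_pos: [496.3, -381.6, 158.1]
tool_rot: [-0.01, 1.0, 0.0, -0.0]
force: [1.2, 0.4, 0.0]
finger_gap: 0.423
grasp_force: 0.0
t: 39.48
eef_pos: [499.5, -384.3, 223.4]
tool_rot: [-0.01, 1.0, -0.003, 0.005]
force: [1.0, -0.6, -0.2]
finger_gap: 0.002
grasp_force: 0.0
clip_point1 0.83 [279.9, 254.6] [ 573.3 -382.9   31. ]
clip_point1 0.75 [367.6, 252.3] [ 568.6 -291.2   31. ]
pipe_grip1 0.95 [370.8, 185.3] [ 497.4 -294.4   31. ]
pipe_grip1 0.71 [283.4, 186.6] [ 500.5 -381.    31. ]
pipe1 0.58 [365.7, 192.5] [ 504.8 -298.8   31. ]
pipe1 0.55 [280.5, 193.5] [ 507.6 -383.7   31. ]
wz -3.42
shift cm [-3.7 27.1  0.6] at [ 496.  -381.   215.1] F [ 0.5 -0.1 -0. ] t 39.6833
```

View pics/w17.png

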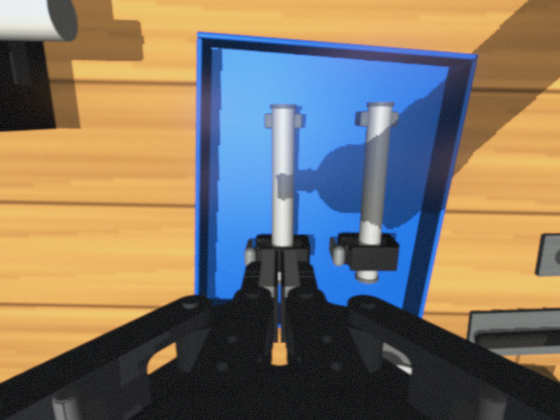

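Both pipes lie in the tray with flat clips: (283,190) and (375,190). Closing the guard bar now.

```bash
python3 -m pendant '[{"wx":0,"wy":0,"wz":-3.4,"x":0,"y":2,"z":0,"fingers":-1},{"wx":0,"wy":0,"wz":0,"x":-0.6,"y":3.6,"z":0,"fingers":-1},{"wx":0,"wy":0,"wz":0,"x":-0.6,"y":3.6,"z":0,"fingers":-1},{"wx":0,"wy":0,"wz":0,"x":-0.6,"y":3.6,"z":0,"fingers":-1},{"wx":0,"wy":0,"wz":0,"x":-0.6,"y":3.6,"z":0,"fingers":-1},{"wx":0,"wy":0,"wz":0,"x":-0.6,"y":3.6,"z":0,"fingers":-1},{"wx":0,"wy":0,"wz":0,"x":-0.6,"y":3.6,"z":0,"fingers":-1},{"wx":0,"wy":0,"wz":0,"x":-0.1,"y":3,"z":0,"fingers":-1},{"wx":0,"wy":0,"wz":0,"x":0,"y":0,"z":0,"fingers":-1},{"wx":0,"wy":0,"wz":0,"x":0,"y":0,"z":0,"fingers":-1}]'
python3 -c "
from h import *
go(S((-170,-125,45),ST),4.6)"
```

```text
t: 40.52
eef_pos: [512.8, -111.1, 215.0]
tool_rot: [-0.042, 0.999, 0.0, -0.002]
force: [0.0, -0.4, -0.5]
finger_gap: 0.002
grasp_force: 0.0
wz 0.26
shift cm [ 0.   0.3 17. ] at [ 512.8 -111.1  215. ] F [ 0.  -0.4 -0.5] t 40.5167
```

```bash
python3 -m pendant '[{"wx":0,"wy":0,"wz":0.2,"x":0,"y":0,"z":4,"fingers":-1},{"wx":0,"wy":0,"wz":0,"x":0,"y":0,"z":4,"fingers":-1},{"wx":0,"wy":0,"wz":0,"x":0,"y":0,"z":4,"fingers":-1},{"wx":0,"wy":0,"wz":0,"x":0,"y":0,"z":4,"fingers":-1},{"wx":0,"wy":0,"wz":0,"x":0,"y":0,"z":0.8,"fingers":-1},{"wx":0,"wy":0,"wz":0,"x":0,"y":0,"z":0,"fingers":-1},{"wx":0,"wy":0,"wz":0,"x":0,"y":0,"z":0,"fingers":-1}]'
python3 -c "
from h import *
go(S((-170,-107,42),ST),4.6)"
```

```text
t: 41.1
eef_pos: [514.0, -114.8, 49.3]
tool_rot: [-0.037, 0.999, -0.0, 0.0]
force: [-0.4, 0.5, 0.0]
finger_gap: 0.002
grasp_force: 0.0
wz -0.32
shift cm [0.2 2.5 0.7] at [ 514.  -114.8   49.3] F [-0.4  0.5  0. ] t 41.1
```

```bash
python3 -m pendant '[{"wx":0,"wy":0,"wz":-0.3,"x":0.2,"y":2.4,"z":0.5,"fingers":-1},{"wx":0,"wy":0,"wz":0,"x":0.1,"y":1.9,"z":0,"fingers":-1},{"wx":0,"wy":0,"wz":0,"x":0.1,"y":1.9,"z":0,"fingers":-1},{"wx":0,"wy":0,"wz":0,"x":-0.8,"y":1.8,"z":0,"fingers":-1},{"wx":0,"wy":0,"wz":0,"x":-1,"y":1.6,"z":0,"fingers":-1},{"wx":0,"wy":0,"wz":0,"x":-1.7,"y":1.2,"z":0,"fingers":-1},{"wx":0,"wy":0,"wz":0,"x":-1.7,"y":0.8,"z":0,"fingers":-1},{"wx":0,"wy":0,"wz":0,"x":-0.4,"y":0,"z":0,"fingers":-1},{"wx":0,"wy":0,"wz":0,"x":0,"y":0,"z":0,"fingers":-1},{"wx":0,"wy":0,"wz":0,"x":0,"y":0,"z":0,"fingers":-1}]'
python3 -c "
from h import *
go(S((-119,-15,44),ST),4.6)"
```

```text
t: 41.93
eef_pos: [553.4, 6.3, 45.7]
tool_rot: [-0.041, 0.999, 0.0, -0.003]
force: [-7.8, 1.8, 4.7]
finger_gap: -0.005
grasp_force: 4.3
wz 0.06
shift cm [-0.  -0.1  0.2] at [553.4   6.3  45.7] F [-7.8  1.8  4.7] t 41.9333
```

```bash
python3 -m pendant '[{"wx":0,"wy":0,"wz":0,"x":2,"y":0,"z":0,"fingers":-1},{"wx":0,"wy":0,"wz":0,"x":1.5,"y":0,"z":-1,"fingers":-1},{"wx":0,"wy":0,"wz":0,"x":1,"y":0,"z":-4,"fingers":-1},{"wx":0,"wy":0,"wz":0,"x":0,"y":0,"z":-4,"fingers":-1},{"wx":0,"wy":0,"wz":0,"x":0,"y":0,"z":-4,"fingers":-1},{"wx":0,"wy":0,"wz":0,"x":0,"y":0,"z":-4,"fingers":-1},{"wx":0,"wy":0,"wz":0,"x":0,"y":0,"z":-2,"fingers":-1},{"wx":0,"wy":0,"wz":0,"x":0,"y":0,"z":0,"fingers":-1},{"wx":0,"wy":0,"wz":0,"x":0,"y":0,"z":0,"fingers":-1}]'
python3 - <<'E'
from h import *
p=cap("wrist","w18.png")
g=[spotter.mark_of(q,p)[0] for q in("guard_pivot","guard_grip")]
a,b=[at_z(p,r["at"],47) for r in g];d=b-a
print([r["p"] for r in g],a,b,np.linalg.norm(d),"guard angle rad",np.arctan2(d[1],d[0])-np.pi/2-np.radians(4.6), sensors.sense()["force"])
for n in("scene","side"):
  q=cap(n)
  for k,z in (("guard_grip",47),("pipe1",5),("upper_handle",181),("barrel",0),("oilcan",0),("partsbox",0),("hub",0)):
    print(n,k,[(round(r["p"],2),at_z(q,r["at"],z)[:2].round()) for r in spotter.mark_of(k,q)[:5 if k=="pipe1" else 1]])
f=p["frame"][:,:,::-1];cv2.imwrite("pics/w18.png",f)
E
```

```text
t: 42.68
eef_pos: [513.2, 2.2, 238.0]
tool_rot: [-0.04, 0.999, 0.0, 0.004]
force: [0.4, -0.0, 0.3]
finger_gap: 0.001
grasp_force: 0.0
[0.59, 0.81] [698.7 248.4  47. ] [569.2  21.6  47. ] 261.2309237070161 guard angle rad -3.740826797640927 [ 0.5 -1.  -0.2]
scene guard_grip [(0.71, array([570.,  19.]))]
scene pipe1 [(0.96, array([ 508., -295.])), (0.93, array([669., 462.])), (0.82, array([220., 353.])), (0.78, array([421., 468.])), (0.65, array([ 513., -385.]))]
scene upper_handle [(0.92, array([679., -63.]))]
scene barrel [(0.86, array([733., 292.]))]
scene oilcan [(0.66, array([774., 126.]))]
scene partsbox [(0.74, array([ 766., -111.]))]
scene hub [(0.66, array([ 722., -267.]))]
side guard_grip [(0.66, array([565.,  30.]))]
side pipe1 [(0.98, array([ 503., -384.])), (0.78, array([ 508., -306.])), (0.61, array([640., 454.])), (0.59, array([417., 426.])), (0.59, array([219., 351.]))]
side upper_handle [(0.58, array([608.,  33.]))]
side barrel [(0.79, array([728., 271.]))]
side oilcan [(0.58, array([785., 108.]))]
side partsbox [(0.74, array([ 774., -115.]))]
side hub [(0.81, array([ 747., -255.]))]
```

View pics/w18.png

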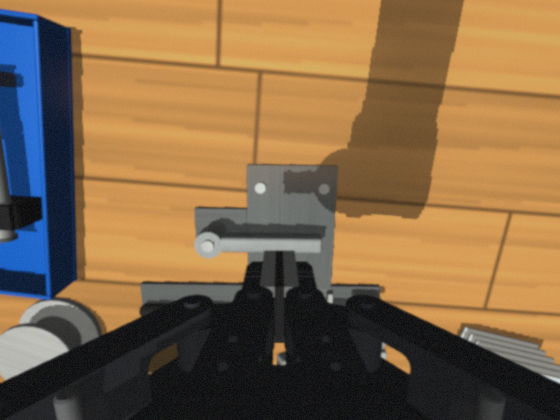

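The guard bar lies across the bed, from (208,245) to (320,245), parallel to the bed's end edge, so it is closed. The gripper is clear of everything. Handing in.

```bash
python3 -c "
from plant import arm
print(arm.job_done())"
```

```text
the job is handed in; nothing more can be done
None
```

I handed the job in: by my camera checks, both pipes present lie in the blue tray with their clips clicked shut, the guard bar is closed again, the pliers are sprung open and the other things are where they were (no verdict came back).

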